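# Lay the tall filter carton down on the parcel scale

## Task

Get the tall carton on the parcel scale ready for weighing and labelling: tip it over away from the scale's stop rail, so that it lies on its broad front face on the steel plate with its top end sticking out over the plate's open edge, then push it back along the plate until its base sits square against the rail. Only push it and hold it up with the fingers, without pinching, lifting or carrying it, and let it down gently on a finger, so that it never falls freely by more than a finger's breadth. Leave everything else on the counter where it stands.

Things in the scene. Friction and masses are not known exactly. Their poses are not given: they have to be found in the camera images.
- scale: Fixed parcel scale: grey base on rubber feet, steel plate 190 (x) by 240 (y) mm, 13 mm thick, top 65 mm above the counter. Origin on the counter under the plate's centre; z up, +x to its stop rail (on the left side as the robot sees it, yaw 1.1 to 1.9 rad), y along the rail. A grey display console (150 by 85, 90 mm high) stands beyond it, at x = 40, y = -235 mm.
- rail_foot (a point): Middle of the foot of the scale's stop rail, on the face that looks over the plate, at plate level: x = +95 mm from the scale's origin. The rail is a plain steel upstand along the whole left edge of the plate, 24 mm high above the plate, 4 mm thick.
- open_edge (a point): Middle of the plate's open (right) edge, on its top: x = -95 mm from the scale's origin. No rail there; the base below is set back 25 mm from this edge and the counter before it is free for 300 mm.
- carton: Tall white closed carton with a blue band round its lower half, rigid, loose, 0.25 to 0.5 kg, 32 (x) by 85 (y) by 225 (z) mm. Starts upright on the plate, 3 to 20 mm from the rail and parallel to it within 7 degrees. Origin at the centre of its base; z to its top end, +x out of the broad back face (towards the rail), -x out of the broad front face (to lie on the plate).
- carton_toe (a point): Middle of the carton's front lower edge, 16 mm to -x of its origin. Pushed near the top, the carton tips about this edge and goes over by itself beyond 8 degrees; the edge may slide a little but stays on the plate throughout.
- carton_top (a point): Centre of the carton's top end, 225 mm from its origin along its z. With the carton lying and pushed home the top end sticks out 35 mm over the plate's open edge, and about 75 to 90 mm where it lands before that, so a fingertip has room below it.
- filter_box: Bystander: white and blue filter box, 78 by 78 by 100 mm high, loose on the counter beside the scale. Origin at the centre of its underside.
- oil_filter: Bystander: black spin-on oil filter with a grey band, 74 mm across, 87 mm high, loose on the counter beside the scale. Origin at the centre of its underside.
- tape_roll: Bystander: brown roll of packing tape lying flat, 104 mm across, 48 mm high, loose on the counter beside the scale. Origin at the centre of its underside.
Things that resemble listed ones, but are neither listed nor needed, are in the scene too. Of the things shaped like the carton, the white one is meant.

How it is judged:
By the outcome, as a careful person would: the job done as asked, in the order asked, and still so for the second after the job is handed in, with the robot touching nothing.
It also fails if it takes over 58 s, if anything falls off the work surface, if the arm or the gripper's body presses on something with over 40 N, if the wrist force passes 120 N, or if a joint passes its speed limit or range.

## Robot

A 6-joint arm with a two-finger parallel gripper is mounted at the origin on the work surface. World frame = base frame: x ahead of the robot, y to its left, z up, the work surface at z = 0. Lengths are in m, angles in rad, forces in N, time in s.
With the tool pointing down it reaches from about 0.3 to 0.875 m from the base axis. Payload 6.4 kg.
Tool frame: the origin (TCP) lies at the very end of the fingers, on their centre line; the grasp point (between the pads) lies tcp_to_grasp behind it (tcp_to_grasp is the distance from the TCP to the grasp point, in m); z points along the fingers, y is the direction in which the jaws open and shut (so a half turn about z gives the same grasp; the last joint's range is limited). The gripper opens to 85 mm and grips with 20 to 120 N. Pads are 22 mm wide; open, the fingers measure 114 mm over their backs; the gripper's body (76 mm by 85 mm) begins 54 mm behind the grasp point. The pads swing forward as they close: fully open they stand 13 mm farther back than shut.
Start: joints at [1.117, 0.181, 1.607, -0, 1.354, -0.206], TCP at [0.141, 0.557, 0.231] pointing down, gripper open.
Joint ranges: [-2.99, 2.99], [-0.89, 2.07], [0.3, 2.58], [-1.14, 4.28], [0, 2.63], [-3.12, 3.12]. Speed limits (rad/s): [2.57, 2.57, 3.01, 3.14, 3.14, 3.14].

## Interface

Orientations are given as a unit quaternion [w, x, y, z].
In Python, from bench import get_obs, camera, hand_in, tcp_to_grasp gives the robot as it stands.
- The arm moves only by the shell command python3 -m inch 'ROWS' [OPENING]. ROWS is JSON, a list of rows, each an object with "delta_pos": the shift along the tool's x, y, z in cm, a list of three; "rotation": the turn, a rotation vector about the tool's x, y, z in rad, a list of three. In form: [{"delta_pos": [x, y, z], "rotation": [rx, ry, rz]}, ...]. A call has 1 to 10 rows; each row shifts and turns the commanded pose from where the row before left it, along the tool's axes as they then stand; what a row does not reach is not made up. A row lasts 1/10 s, in which the tool goes at most 50 mm and 8.59 degrees, less where a joint would pass 70% of its speed; a pose out of reach is approached as far as the arm can. A call is refused whole if a number of a shift passes 5 or a number of a turn 0.15, either way. A call with a gripper value outside its range is refused whole. OPENING is the finger opening in cm, from 0 to 8.54, set as the call begins (- or left out, the last holds). The fingers move at their own pace and stop on an object; the grip force is fixed at half the most. Time passes only in rows, so rows that do not move let the fingers close. It gives the time, the measured TCP pose, the force and the opening at its end, in the units of the state.
- get_obs(): the state, without advancing time (a new reading comes with each control period).
- camera(name): name is "scene" or "top" or "wrist"; returns a dict with "color" (420x560x3 uint8, red, green, blue), "vfov" (degrees; the focal length in pixels is half the picture's height over the tangent of half this angle, whatever the lens; pixels are square), "cx", "cy" (the principal point, pixels), "k1" (the pictures are not rectified: a ray, as slopes to the right and down, at radius r is drawn at 1 + k1 r^2 times it, then the intrinsics apply), "eye" and "orientation" of the camera in the world; the wrist camera has in their place "T_tool_cam" (4x4, takes a point from camera to tool coordinates, whose origin is the TCP and whose axes are the flange's). Camera axes: x right, y down, z forward; pixel columns grow to the right and rows downward; lengths in m; the calibration is good to about 2 mm. A picture is of the moment at which its call begins: read the wrist's pose just before it. There is no depth.
- hand_in(): hands the job in, once; it reports no verdict.
The state is a dict: "time_s": time; "q": joint angles; "dq": joint speeds; "joint_efforts": joint torques, N m; "eef_pos": TCP position; "eef_rot": TCP orientation; "wrist_force": force on the tool from outside, world axes, zero at the start; "torque": the same for the moment, N m; "opening": opening from 0.0 (shut) to 1.0 (fully open).
Only numpy, scipy, OpenCV 4.12 (cv2) and the standard library are available. Lean on these libraries where they do the work, as an engineer would, in place of code of your own. Each camera call takes 0.05 s, during which the arm holds its last target.

## Working session

There is one attempt and no reset: what is moved stays moved. The work goes in short steps, Python scripts to look and compute and a shell command to move; the robot and the scene stay as the last step left them, time stands still between calls to the robot, and variables do not carry over. Pictures are saved under pics/ and viewed, and the job is handed in when it is done.

```bash
ls; mkdir -p pics; python3 - <<'E'
from bench import get_obs,camera,tcp_to_grasp
import cv2
print(get_obs(),tcp_to_grasp)
for n in("scene","top","wrist"):
    c=camera(n); cv2.imwrite(f"pics/{n}0.png",c["color"][:,:,::-1]); print({k:v for k,v in c.items() if k!="color"})
E
```

```text
pics
{'time_s': 0.0, 'q': array([ 1.11672789e+00,  1.81545882e-01,  1.60799221e+00, -1.41993685e-05,
        1.35377568e+00, -2.06293335e-01]), 'dq': array([ 0.00113625, -0.0006972 , -0.00135891,  0.00161051, -0.00015745,
       -0.00104786]), 'joint_efforts': array([-8.89229723e-04, -4.44873869e+01, -3.51331115e+01, -3.15723782e-04,
        9.26148175e-03,  2.88216904e-05]), 'eef_pos': array([0.14075982, 0.55694961, 0.23038905]), 'eef_rot': array([-2.72448066e-04,  1.23569318e-01,  9.92335570e-01, -8.16322377e-04]), 'wrist_force': array([-0.87017064, -0.43868564, -0.03108626]), 'torque': array([-0.00103899, -0.02225845, -0.00309035]), 'opening': 0.9981088198614015} 0.0187
{'vfov': 49.2247553458399, 'cx': 269.5787699114725, 'cy': 210.4806857745965, 'k1': -0.057248992651370297, 'eye': array([ 1.0928585 , -0.11951329,  0.8057186 ]), 'orientation': array([-0.29917932,  0.76510749,  0.53374392, -0.20054846])}
{'vfov': 57.5894472456252, 'cx': 273.71621251606786, 'cy': 210.13880609532634, 'k1': -0.09929387965952607, 'eye': array([0.4311093 , 0.0651013 , 0.92066017]), 'orientation': array([-0.05443987,  0.71399522, -0.69553455,  0.05898142])}
{'vfov': 69.3403641339861, 'cx': 275.8613692606659, 'cy': 211.21751432459942, 'k1': -0.06376396150619039, 'T_tool_cam': array([[ 4.57532938e-04, -9.44741024e-01, -3.27817310e-01,
         8.43929497e-02],
       [ 9.99998816e-01, -4.94288005e-05,  1.53814273e-03,
         3.54815370e-04],
       [-1.46935016e-03, -3.27817625e-01,  9.44739882e-01,
        -1.42248007e-01],
       [ 0.00000000e+00,  0.00000000e+00,  0.00000000e+00,
         1.00000000e+00]])}
```

View pics/scene0.png

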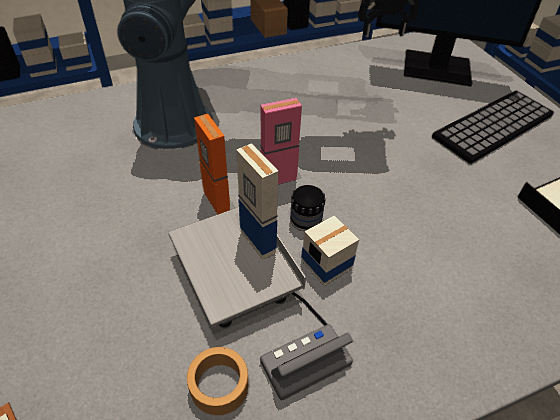

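View pics/top0.png

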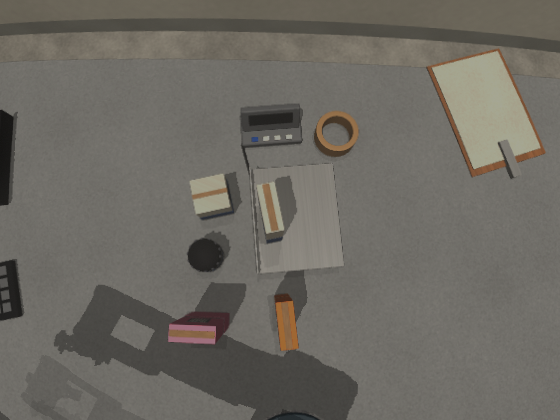

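View pics/wrist0.png

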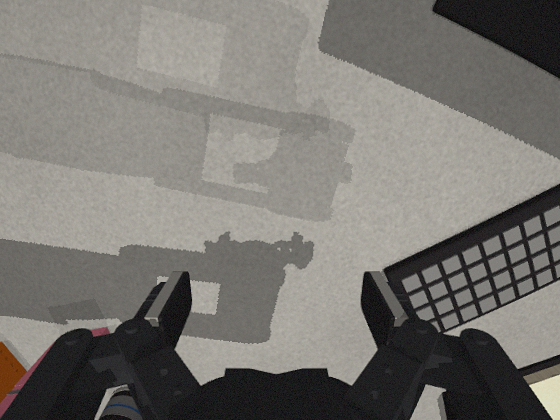

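The white carton stands on the plate near the rail, at about (270,208) in the top view. The plate corners are roughly (252,167), (333,164), (343,268) and (257,272). The orange carton at (287,323) and the pink one at (193,333) are decoys. Next I'll measure.

```bash
cat > h.py <<'E'
import numpy as np, cv2
from scipy.spatial.transform import Rotation as R
from bench import get_obs,camera
def K(c):
    f=c["color"].shape[0]/2/np.tan(np.radians(c["vfov"]/2)); return f
def rot(q): return R.from_quat([q[1],q[2],q[3],q[0]]).as_matrix()
def pose(c,o=None):
    if "eye" in c: return rot(c["orientation"]),np.array(c["eye"])
    T=np.eye(4);T[:3,:3]=rot(o["eef_rot"]);T[:3,3]=o["eef_pos"];T=T@c["T_tool_cam"];return T[:3,:3],T[:3,3]
def ray(c,u,v,o=None):
    f=K(c);d=np.array([(u-c["cx"])/f,(v-c["cy"])/f]);s=d.copy()
    for _ in range(30): s=d/(1+c["k1"]*(s@s))
    Rm,e=pose(c,o);return e,Rm@np.array([s[0],s[1],1])
def onz(c,u,v,z,o=None):
    e,d=ray(c,u,v,o);return e+d*(z-e[2])/d[2]
def proj(c,p,o=None):
    Rm,e=pose(c,o);q=Rm.T@(np.array(p)-e);s=q[:2]/q[2];s=s*(1+c["k1"]*(s@s));return s*K(c)+[c["cx"],c["cy"]]
def two(c1,p1,c2,p2):
    e1,d1=ray(c1,*p1);e2,d2=ray(c2,*p2);d1=d1/np.linalg.norm(d1);d2=d2/np.linalg.norm(d2)
    t=np.linalg.lstsq(np.c_[d1,-d2],e2-e1,rcond=None)[0];a=e1+d1*t[0];b=e2+d2*t[1];return (a+b)/2,np.linalg.norm(a-b)
E
python3 - <<'E'
from h import *
for n,(x0,y0,x1,y1) in dict(top=(180,90,380,360),scene=(160,90,360,340)).items():
    c=camera(n);im=c["color"][y0:y1,x0:x1,::-1]
    im=cv2.resize(im,None,fx=3 if n=="scene" else 2.2,fy=3 if n=="scene" else 2.2,interpolation=cv2.INTER_CUBIC)
    im=cv2.resize(im,None,fx=min(1,600/im.shape[0],800/im.shape[1]),fy=min(1,600/im.shape[0],800/im.shape[1]));print(n,im.shape[0]/(y1-y0))
    cv2.imwrite(f"pics/{n}1.png",im)
E
```

```text
top 2.2
scene 2.4
```

View pics/top1.png

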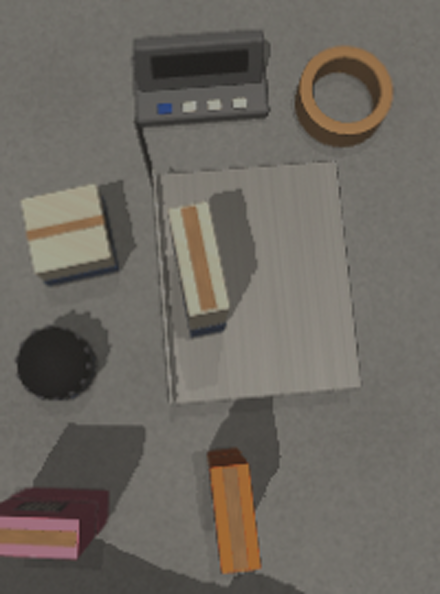

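View pics/scene1.png

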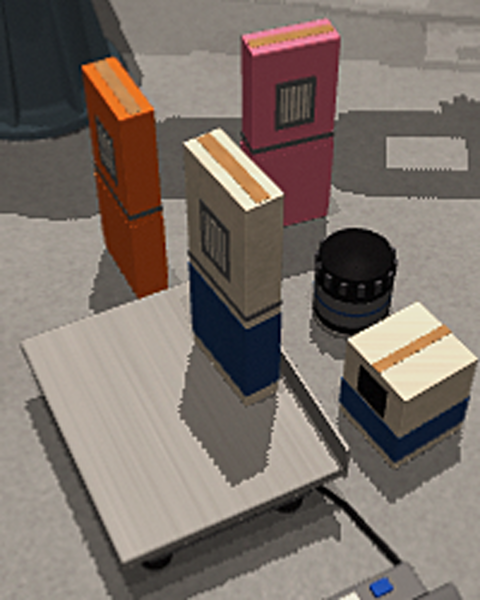

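```bash
python3 - <<'E'
from h import *
t=camera("top");s=camera("scene")
T=lambda x,y:(x/2.2+180-.3,y/2.2+90-.3)
S=lambda x,y:(x/2.4+160-.3,y/2.4+90-.3)
print("carton top");
tc=[onz(t,*T(*p),.290) for p in[(168,209),(207,203),(229,310),(190,319)]]
sc=[onz(s,*S(*p),.290) for p in[(220,128),(184,147),(248,209),(282,193)]]
for p in tc: print(p.round(4))
print("scene")
for p in sc: print(p.round(4))
print("two")
A=[(168,209),(207,203),(229,310),(190,319)];B=[(282,193),(248,209),(184,147),(220,128)]
for a,b in zip(A,B): print(two(t,T(*a),s,S(*b)))
print("toe",[onz(s,*S(*p),.065).round(4) for p in[(193,338),(249,397),(278,386)]])
print("plate open top",[onz(t,*T(*p),.065).round(4) for p in[(337,163),(359,386)]],[onz(s,*S(*p),.065).round(4) for p in[(22,345),(124,556),(345,468)]])
print("rail top",[onz(t,*T(*p),.089).round(4) for p in[(155,175),(170,403)]],[onz(s,*S(*p),.089).round(4) for p in[(347,450)]])
print("orange top",[onz(t,*T(*p),.225).round(4) for p in[(210,465),(247,462),(261,570),(221,573)]])
E
```

```text
carton top
[0.5761 0.0933 0.29  ]
[0.5816 0.0635 0.29  ]
[0.4994 0.0448 0.29  ]
[0.4918 0.074  0.29  ]
scene
[0.4962 0.0761 0.29  ]
[0.5076 0.0448 0.29  ]
[0.5837 0.0661 0.29  ]
[0.5766 0.0936 0.29  ]
two
(array([0.57621373, 0.09351889, 0.28961355]), np.float64(0.00042445026726851184))
(array([0.58232934, 0.06495271, 0.28892722]), np.float64(0.0031365113926322776))
(array([0.50034658, 0.04568034, 0.28384358]), np.float64(0.002313024046013566))
(array([0.4925214 , 0.07555691, 0.28714366]), np.float64(0.0032381794562264606))
toe [array([0.4987, 0.0463, 0.065 ]), array([0.5755, 0.0704, 0.065 ]), array([0.573 , 0.0973, 0.065 ])]
plate open top [array([ 0.6827, -0.0735,  0.065 ]), array([ 0.4495, -0.0961,  0.065 ])] [array([ 0.4558, -0.096 ,  0.065 ]), array([ 0.6825, -0.0678,  0.065 ]), array([0.6675, 0.1182, 0.065 ])]
rail top [array([0.6575, 0.1168, 0.089 ]), array([0.4281, 0.094 , 0.089 ])] [array([0.6666, 0.1185, 0.089 ])]
orange top [array([0.3795, 0.0553, 0.225 ]), array([0.3826, 0.0253, 0.225 ]), array([0.297 , 0.0123, 0.225 ]), array([0.294 , 0.0443, 0.225 ])]
```

```bash
python3 -m inch '[{"delta_pos":[0,0,-3],"rotation":[0,0,0]},{"delta_pos":[0,0,-3],"rotation":[0,0,0]},{"delta_pos":[0,0,-3],"rotation":[0,0,0]},{"delta_pos":[0,0,-3],"rotation":[0,0,0]},{"delta_pos":[0,0,-3],"rotation":[0,0,0]},{"delta_pos":[0,0,-2],"rotation":[0,0,0]}]' 5.8
python3 -c "from bench import get_obs;print(get_obs()['q'])"
python3 -m inch '[{"delta_pos":[-2.5,-1.88,0],"rotation":[0,0,0]},{"delta_pos":[-2.5,-1.88,0],"rotation":[0,0,0]},{"delta_pos":[-2.5,-1.88,0],"rotation":[0,0,0]},{"delta_pos":[-2.5,-1.88,0],"rotation":[0,0,0]},{"delta_pos":[-2.5,-1.88,0],"rotation":[0,0,0]},{"delta_pos":[-2.5,-1.88,0],"rotation":[0,0,0]},{"delta_pos":[-2.5,-1.88,0],"rotation":[0,0,0]},{"delta_pos":[-2.5,-1.88,0],"rotation":[0,0,0]},{"delta_pos":[-2.5,-1.88,0],"rotation":[0,0,0]},{"delta_pos":[-2.5,-1.88,0],"rotation":[0,0,0]}]'
python3 -c "from bench import get_obs;print(get_obs()['q'])"
```

```text
time_s: 0.95
eef_pos: [0.1411, 0.5578, 0.404]
eef_rot: [0.0, 0.124, 0.992, 0.001]
wrist_force: [0.6, -0.1, -0.7]
opening: 0.678
[ 1.11676610e+00  9.45947394e-02  1.36281218e+00  2.00149008e-05
  1.68124077e+00 -2.06281547e-01]
time_s: 1.95
eef_pos: [0.3379, 0.3128, 0.4014]
eef_rot: [0.0, 0.124, 0.992, 0.0]
wrist_force: [0.4, 0.3, 0.6]
opening: 0.678
[ 4.88148820e-01 -1.74377970e-01  1.62775820e+00  2.82025024e-05
  1.68777370e+00 -8.34920003e-01]
```

```bash
python3 -m inch '[{"delta_pos":[-2.5,-1.88,0],"rotation":[0,0,0]},{"delta_pos":[-2.5,-1.88,0],"rotation":[0,0,0]},{"delta_pos":[-2.5,-1.88,0],"rotation":[0,0,0]},{"delta_pos":[-2.5,-1.88,0],"rotation":[0,0,0]},{"delta_pos":[-2.5,-1.88,0],"rotation":[0,0,0]},{"delta_pos":[-2.5,-1.88,0],"rotation":[0,0,0]},{"delta_pos":[-2.5,-1.88,0],"rotation":[0,0,0]},{"delta_pos":[-2.5,-1.88,0],"rotation":[0,0,0]},{"delta_pos":[-2.5,-1.88,0],"rotation":[0,0,0]},{"delta_pos":[-2.5,-1.88,0],"rotation":[0,0,0]}]'
python3 -c "from bench import get_obs;print(get_obs()['q'])"
python3 -m inch '[{"delta_pos":[0,0,0],"rotation":[0,0,-0.12]},{"delta_pos":[0,0,0],"rotation":[0,0,-0.12]},{"delta_pos":[0,0,0],"rotation":[0,0,-0.12]},{"delta_pos":[0,0,0],"rotation":[0,0,-0.115]},{"delta_pos":[0,0,0],"rotation":[0,0,0]},{"delta_pos":[0,0,0],"rotation":[0,0,0]}]'
python3 - <<'E'
from h import *
o=get_obs();c=camera("wrist");cv2.imwrite("pics/w2.png",c["color"][:,:,::-1]);print(o["q"],o["eef_pos"],rot(o["eef_rot"]).round(3))
for d in[-1,1]: print(proj(c,o["eef_pos"],o))
for p in [(0.5761,.0933,.29),(0.582,.064,.29),(.4995,.0448,.29),(.492,.0745,.29)]: print(proj(c,p,o))
E
```

```text
time_s: 2.95
eef_pos: [0.5342, 0.0692, 0.4013]
eef_rot: [0.0, 0.124, 0.992, 0.0]
wrist_force: [-0.3, 0.9, -0.3]
opening: 0.682
[-9.17220666e-02  1.12548390e-02  1.45503105e+00  3.59313070e-05
  1.67516539e+00 -1.41461589e+00]
time_s: 3.55
eef_pos: [0.5335, 0.0703, 0.4013]
eef_rot: [-0.0, -0.112, 0.994, -0.0]
wrist_force: [-0.5, 1.0, 0.5]
opening: 0.678
[-8.96309951e-02  1.01721188e-02  1.45617479e+00 -2.03442674e-05
  1.67526040e+00 -1.88460284e+00] [0.53349903 0.07032178 0.40128486] [[-0.975 -0.222 -0.   ]
 [-0.222  0.975 -0.   ]
 [ 0.    -0.    -1.   ]]
[275.11707307 272.64329544]
[275.11707307 272.64329544]
[289.1063023 254.5414896]
[257.02109302 253.81403303]
[254.56250068 163.14371576]
[291.05861844 162.30179717]
```

View pics/w2.png

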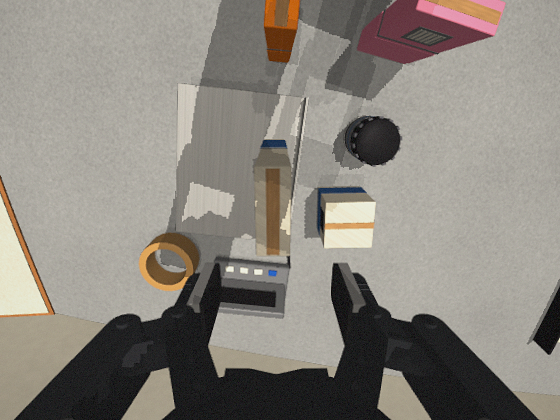

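```bash
python3 - <<'E'
import numpy as np
D=[([.18154,1.60799],(.14076,.55695,.23039)),([.0945947,1.362812],(.1411,.5578,.4040)),([-.174378,1.627758],(.3379,.3128,.4014)),([.0112548,1.455031],(.5342,.0692,.4013)),([.010172,1.456175],(.5335,.07032,.40128))]
A=[];b=[]
for q,p in D:
    s=sum(q);r=np.hypot(p[0],p[1])
    A.append([1,0,np.sin(q[0]),np.sin(s),np.cos(s)]);b.append(r)
    A.append([0,1,np.cos(q[0]),np.cos(s),-np.sin(s)]);b.append(p[2])
x,res,rk,sv=np.linalg.lstsq(np.array(A),np.array(b),rcond=None);print(x,res,sv,(np.array(A)@x-b).round(4))
E
```

```text
[0.01319135 0.00465583 0.42840047 0.51482144 0.08595355] [5.79234557e-07] [3.86410301 3.15546005 0.21162701 0.20753766 0.15466705] [-0.      0.     -0.0005 -0.     -0.0002  0.0001  0.0003 -0.      0.0004
 -0.0001]
```

```bash
python3 -m inch '[{"delta_pos":[0,-0.2,0],"rotation":[-0.12,0,0]},{"delta_pos":[0,0,0],"rotation":[-0.12,0,0]},{"delta_pos":[0,0,0],"rotation":[-0.12,0,0]},{"delta_pos":[0,0,0],"rotation":[-0.12,0,0]},{"delta_pos":[0,0,0],"rotation":[0,0,0]}]'
cat > kin.py <<'E'
import numpy as np
from scipy.spatial.transform import Rotation as R
from scipy.optimize import least_squares
from bench import get_obs
lo=np.array([-2.99,-.89,.3,-1.14,0,-3.12]);hi=np.array([2.99,2.07,2.58,4.28,2.63,3.12])
P0=[.01319,.42840,.51482,.08595,.00466] 
def fk(q,Lt,s4=1,P=P0):
    a,L2,c,s,dm=P
    z=lambda t:R.from_euler('z',t).as_matrix();y=lambda t:R.from_euler('y',t).as_matrix()
    th=q[1]+q[2]
    w=np.array([a+L2*np.sin(q[1])+c*np.sin(th)+s*np.cos(th),0,dm+Lt+L2*np.cos(q[1])+c*np.cos(th)-s*np.sin(th)])
    Rm=z(q[0])@y(th)@z(s4*q[3])@y(q[4])@z(q[5])@z(np.pi/2)
    return z(q[0])@w+Rm[:,2]*Lt,Rm
def ik(p,Rt,q0,Lt,s4=1):
    def f(q):
        pp,Rm=fk(q,Lt,s4);return np.r_[(pp-p)*5,R.from_matrix(Rm@Rt.T).as_rotvec(),1e-4*(q-q0)]
    r=least_squares(f,np.clip(q0,lo+1e-3,hi-1e-3),bounds=(lo,hi));pp,Rm=fk(r.x,Lt,s4)
    return r.x,np.linalg.norm(pp-p),np.linalg.norm(R.from_matrix(Rm@Rt.T).as_rotvec())
E
python3 - <<'E'
from h import *
from kin import *
o=get_obs();print(o["q"].round(4),o["eef_pos"],rot(o["eef_rot"]).round(3))
for s in(1,-1):
  r=least_squares(lambda L:fk(o["q"],L[0],s)[0]-o["eef_pos"],[.3]);p,Rm=fk(o["q"],r.x[0],s);print(s,r.x,p,Rm.round(3))
E
```

```text
time_s: 4.1
eef_pos: [0.5341, 0.0661, 0.3992]
eef_rot: [-0.029, -0.107, 0.965, 0.238]
wrist_force: [-0.3, -0.1, 0.5]
opening: 0.679
[-0.3437  0.1004  1.4362  0.4189  1.8571 -2.0664] [0.53411155 0.06612556 0.39915938] [[-0.976 -0.192 -0.106]
 [-0.22   0.864  0.452]
 [ 0.005  0.465 -0.885]]
1 [0.53345533] [0.48348034 0.04804976 0.42369664] [[-0.976 -0.192 -0.106]
 [-0.22   0.864  0.452]
 [ 0.005  0.465 -0.885]]
-1 [-0.29205485] [ 0.64779898 -0.11080592  0.32917521] [[-0.92  -0.133 -0.369]
 [-0.025  0.959 -0.282]
 [ 0.391 -0.251 -0.885]]
```

```bash
python3 - <<'E'
from h import *
import kin
from kin import *
o=get_obs()
D=[([1.11673,.18155,1.60799,0,1.35378,-.20629],(.14076,.55695,.23039)),([1.11677,.0945947,1.362812,0,1.68124,-.20628],(.1411,.5578,.4040)),([.488149,-.174378,1.627758,0,1.68777,-.83492],(.3379,.3128,.4014)),([-.091722,.0112548,1.455031,0,1.67517,-1.41462],(.5342,.0692,.4013)),([-.08963,.010172,1.456175,0,1.67526,-1.8846],(.5335,.07032,.40128)),(o["q"],o["eef_pos"])]
def f(x,full=False):
    return np.concatenate([fk(np.array(q),x[5],1,x[:5])[0]-p for q,p in D]+[1e-3*(x-np.array([0,.43,.43,0,0.05,.25]))])
r=least_squares(f,[0,.43,.43,0,.05,.25]);print(r.x.round(4),np.abs(r.fun[:-6]).max(),r.fun[:-6].reshape(-1,3).round(4))
E
```

```text
[-0.002   0.515   0.5209  0.1278 -0.0443  0.5367] 0.11823452041362034 [[ 0.1097 -0.0439 -0.0059]
 [ 0.1134 -0.0363 -0.0036]
 [ 0.0518 -0.1059 -0.0044]
 [-0.0011 -0.1182 -0.0033]
 [-0.0009 -0.1182 -0.0033]
 [-0.0499 -0.017   0.0205]]
```

```bash
cat > kin.py <<'E'
import numpy as np
from scipy.spatial.transform import Rotation as R
from scipy.optimize import least_squares
from bench import get_obs
lo=np.array([-2.99,-.89,.3,-1.14,0,-3.12]);hi=np.array([2.99,2.07,2.58,4.28,2.63,3.12])
z_=lambda t:R.from_euler('z',t).as_matrix();y_=lambda t:R.from_euler('y',t).as_matrix()
def fk(q,P):
    a,L2,c,s,d,Lt,b,e,g=P  # a radial, d height, b lateral at base, e lateral after j4, g radial after j4
    th=q[1]+q[2];R1=z_(q[0])
    w=np.array([a+L2*np.sin(q[1])+c*np.sin(th)+s*np.cos(th),b,d+L2*np.cos(q[1])+c*np.cos(th)-s*np.sin(th)])
    R4=R1@y_(th)@z_(q[3]);Rm=R4@y_(q[4])@z_(q[5])@z_(np.pi/2)
    return R1@w+R4@np.array([g,e,0])+Rm[:,2]*Lt,Rm
def ik(p,Rt,q0,P):
    def f(q):
        pp,Rm=fk(q,P);return np.r_[(pp-p)*5,R.from_matrix(Rm@Rt.T).as_rotvec(),1e-4*(q-q0)]
    r=least_squares(f,np.clip(q0,lo+1e-3,hi-1e-3),bounds=(lo,hi));pp,Rm=fk(r.x,P)
    return r.x,np.linalg.norm(pp-p),np.linalg.norm(R.from_matrix(Rm@Rt.T).as_rotvec())
E
python3 - <<'E'
from h import *
from kin import *
import json
o=get_obs()
D=[([1.11673,.18155,1.60799,0,1.35378,-.20629],(.14076,.55695,.23039)),([1.11677,.0945947,1.362812,0,1.68124,-.20628],(.1411,.5578,.4040)),([.488149,-.174378,1.627758,0,1.68777,-.83492],(.3379,.3128,.4014)),([-.091722,.0112548,1.455031,0,1.67517,-1.41462],(.5342,.0692,.4013)),([-.08963,.010172,1.456175,0,1.67526,-1.8846],(.5335,.07032,.40128)),(list(o["q"]),list(o["eef_pos"]))]
json.dump(D,open("D.json","w"))
x0=np.array([0,.43,.43,0,.33,.25,.06,.06,0])
def f(x): return np.concatenate([fk(np.array(q),x)[0]-p for q,p in D]+[1e-3*(x-x0)])
r=least_squares(f,x0);print(r.x.round(4),np.abs(r.fun[:-9]).max());np.save("P.npy",r.x)
E
```

```text
[1.000e-04 4.380e-01 5.145e-01 8.540e-02 3.135e-01 3.189e-01 1.178e-01
 0.000e+00 0.000e+00] 2.9659156875611048e-05
```

```bash
cat > traj.py <<'E'
from h import *
from kin import *
P=np.load("P.npy")
u=np.array([.975,.222,0]);ax=u/np.linalg.norm(u)
toe=np.array([.5405,.0534,.065])
C=np.array([.537,.069,.065])
R0=np.array([[-.975,-.222,0],[-.222,.975,0],[0,0,-1.]])
E
python3 - <<'E'
from traj import *
q=get_obs()["q"]
for h in(.185,.195):
  q=get_obs()["q"]
  for th in range(0,96,10):
    M=R.from_rotvec(ax*np.radians(th)).as_matrix()
    p=toe+M@(C+[0,0,h]-toe);q,e,er=ik(p,M@R0,q,P)
    w=p-(M@R0)[:,2]*P[5]
    print(h,th,p.round(3),q.round(2),round(e,4),round(er,3),"wrist",w.round(3))
E
```

```text
0.185 0 [0.537 0.069 0.25 ] [-0.09  0.09  1.67  0.    1.38 -1.89] 0.0 0.0 wrist [0.537 0.069 0.569]
0.185 10 [0.544 0.037 0.25 ] [-0.24  0.13  1.64  0.16  1.46 -2.06] 0.0 0.0 wrist [ 0.556 -0.017  0.564]
0.185 20 [0.551 0.006 0.244] [-0.38  0.21  1.59  0.29  1.55 -2.21] 0.0 0.0 wrist [ 0.575 -0.1    0.544]
0.185 30 [ 0.558 -0.023  0.233] [-0.48  0.32  1.53  0.39  1.65 -2.32] 0.0 0.0 wrist [ 0.593 -0.179  0.509]
0.185 40 [ 0.564 -0.051  0.217] [-0.57  0.45  1.45  0.48  1.76 -2.4 ] 0.0 0.0 wrist [ 0.61  -0.25   0.461]
0.185 50 [ 0.57  -0.075  0.196] [-0.63  0.59  1.37  0.55  1.87 -2.46] 0.0 0.0 wrist [ 0.624 -0.313  0.401]
0.185 60 [ 0.574 -0.095  0.171] [-0.68  0.75  1.28  0.62  1.97 -2.5 ] 0.0 0.0 wrist [ 0.636 -0.364  0.331]
0.185 70 [ 0.578 -0.111  0.143] [-0.71  0.91  1.18  0.69  2.08 -2.51] 0.0 0.0 wrist [ 0.644 -0.403  0.252]
0.185 80 [ 0.58  -0.122  0.113] [-0.73  1.08  1.07  0.77  2.19 -2.51] 0.0 0.0 wrist [ 0.65  -0.428  0.168]
0.185 90 [ 0.582 -0.127  0.081] [-0.74  1.24  0.97  0.86  2.29 -2.49] 0.0 0.0 wrist [ 0.652 -0.438  0.081]
0.195 0 [0.537 0.069 0.26 ] [-0.09  0.08  1
[... 313 characters left out ...]
51  0.39  1.67 -2.32] 0.0 0.0 wrist [ 0.595 -0.184  0.518]
0.195 40 [ 0.566 -0.057  0.225] [-0.58  0.45  1.44  0.47  1.78 -2.4 ] 0.0 0.0 wrist [ 0.611 -0.257  0.469]
0.195 50 [ 0.571 -0.082  0.203] [-0.64  0.6   1.35  0.55  1.88 -2.46] 0.0 0.0 wrist [ 0.626 -0.32   0.408]
0.195 60 [ 0.576 -0.103  0.176] [-0.69  0.75  1.26  0.62  1.99 -2.49] 0.0 0.0 wrist [ 0.638 -0.373  0.336]
0.195 70 [ 0.58  -0.12   0.147] [-0.72  0.92  1.16  0.69  2.1  -2.51] 0.0 0.0 wrist [ 0.647 -0.412  0.256]
0.195 80 [ 0.583 -0.131  0.115] [-0.74  1.09  1.05  0.77  2.2  -2.5 ] 0.0 0.0 wrist [ 0.652 -0.437  0.17 ]
0.195 90 [ 0.584 -0.137  0.081] [-0.75  1.25  0.94  0.86  2.31 -2.48] 0.0 0.0 wrist [ 0.655 -0.448  0.081]
```

```bash
python3 -m inch '[{"delta_pos":[0,0,0],"rotation":[0.12,0,0]},{"delta_pos":[0,0,0],"rotation":[0.12,0,0]},{"delta_pos":[0,0,0],"rotation":[0.12,0,0]},{"delta_pos":[0,0,0],"rotation":[0.12,0,0]},{"delta_pos":[0,0,0],"rotation":[0,0,0]},{"delta_pos":[0,0,0],"rotation":[0,0,0]}]'
python3 - <<'E'
from traj import *
o=get_obs();Rm=rot(o["eef_rot"]);print(Rm.round(4));print("to go (tool cm)",(Rm.T@(C+[0,0,.19]-o["eef_pos"])*100).round(2))
t=camera("top")
print("clipboard",[onz(t,u,v,.01).round(3) for u,v in[(430,68),(497,52),(540,150),(473,174)]],"tape",onz(t,336,130,.048).round(3))
E
```

```text
time_s: 4.7
eef_pos: [0.5338, 0.0697, 0.402]
eef_rot: [0.001, -0.114, 0.993, 0.0]
wrist_force: [-1.0, -0.7, -0.5]
opening: 0.674
[[-9.738e-01 -2.273e-01  1.200e-03]
 [-2.273e-01  9.738e-01  5.000e-04]
 [-1.300e-03  2.000e-04 -1.000e+00]]
to go (tool cm) [-0.28 -0.15 14.7 ]
clipboard [array([ 0.974, -0.346,  0.01 ]), array([ 1.039, -0.547,  0.01 ]), array([ 0.759, -0.64 ,  0.01 ]), array([ 0.685, -0.443,  0.01 ])] tape [ 0.773 -0.084  0.048]
```

```bash
python3 -m inch '[{"delta_pos":[-0.28,-0.15,1],"rotation":[0,0,0]},{"delta_pos":[0,0,2],"rotation":[0,0,0]},{"delta_pos":[0,0,2],"rotation":[0,0,0]},{"delta_pos":[0,0,2],"rotation":[0,0,0]},{"delta_pos":[0,0,2],"rotation":[0,0,0]},{"delta_pos":[0,0,0.5],"rotation":[0,0,0]},{"delta_pos":[0,0,0],"rotation":[0,0,0]}]'
python3 - <<'E'
from traj import *
c=camera("wrist");cv2.imwrite("pics/w3.png",c["color"][:,:,::-1])
c=camera("scene");cv2.imwrite("pics/s3.png",cv2.resize(c["color"][80:300,160:400,::-1],None,fx=2.5,fy=2.5))
E
```

```text
time_s: 5.45
eef_pos: [0.5366, 0.0667, 0.3048]
eef_rot: [-0.001, -0.113, 0.994, 0.0]
wrist_force: [0.2, -0.5, -0.2]
opening: 0.68
```

View pics/w3.png

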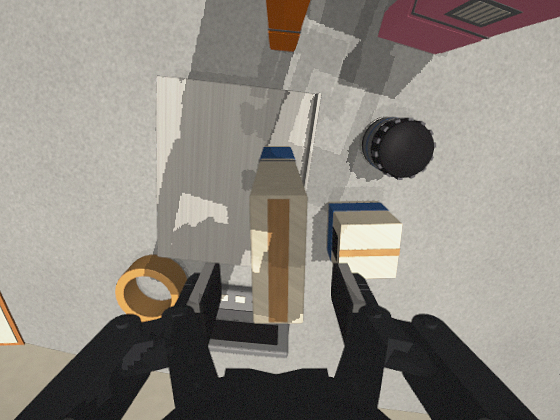

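View pics/s3.png

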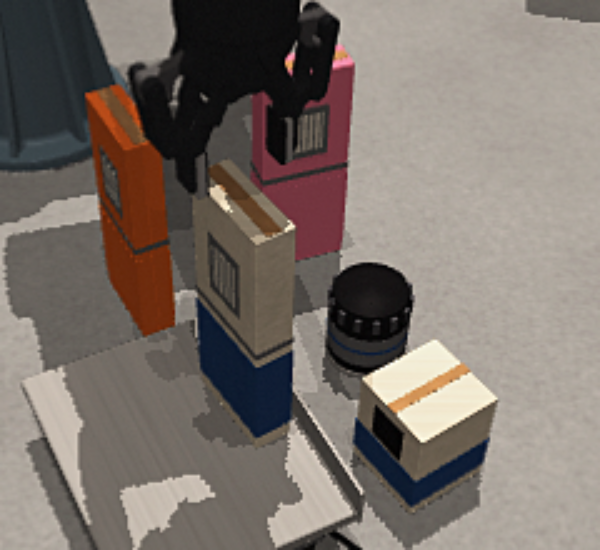

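```bash
python3 -m inch '[{"delta_pos":[0,0.05,1],"rotation":[0,0,0]},{"delta_pos":[0,0.05,1],"rotation":[0,0,0]},{"delta_pos":[0,0,1],"rotation":[0,0,0]},{"delta_pos":[0,0,1],"rotation":[0,0,0]},{"delta_pos":[0,0,1],"rotation":[0,0,0]},{"delta_pos":[0,0,0],"rotation":[0,0,0]}]'
python3 -m inch '[{"delta_pos":[0,0,0],"rotation":[0,0,0]},{"delta_pos":[0,0,0],"rotation":[0,0,0]},{"delta_pos":[0,0,0],"rotation":[0,0,0]},{"delta_pos":[0,0,0],"rotation":[0,0,0]}]' 4.4
python3 - <<'E'
from traj import *
o=get_obs();Rm=rot(o["eef_rot"]);print("to go (tool cm)",(Rm.T@(C+[0,0,.19]-o["eef_pos"])*100).round(2))
c=camera("wrist");cv2.imwrite("pics/w4.png",c["color"][:,:,::-1])
c=camera("scene");cv2.imwrite("pics/s4.png",cv2.resize(c["color"][80:300,160:400,::-1],None,fx=2.5,fy=2.5))
E
```

```text
time_s: 6.15
eef_pos: [0.5357, 0.0686, 0.2541]
eef_rot: [-0.002, -0.113, 0.994, 0.0]
wrist_force: [-0.5, 0.3, -0.3]
opening: 0.679
time_s: 6.55
eef_pos: [0.5371, 0.0685, 0.2568]
eef_rot: [0.0, -0.113, 0.994, -0.0]
wrist_force: [-0.5, 0.6, 0.4]
opening: 0.514
to go (tool cm) [-0.    0.05  0.18]
```

View pics/w4.png

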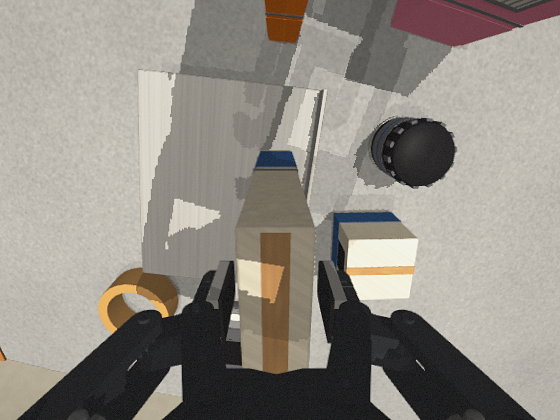

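View pics/s4.png

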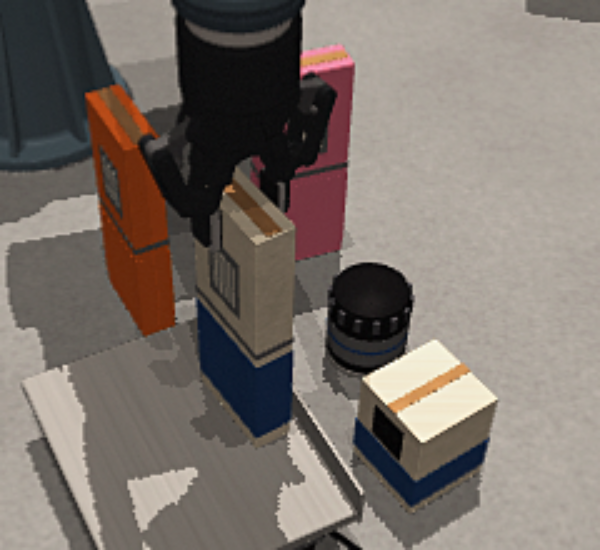

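The fingers straddle the carton near its top (front finger at about (208,230) in the crop), with a small gap on each side. I'll start tipping about the toe.

```bash
python3 -m inch '[{"delta_pos":[0,-0.5,-0.04],"rotation":[-0.027,0,0]},{"delta_pos":[0,-0.5,-0.04],"rotation":[-0.027,0,0]},{"delta_pos":[0,-0.5,-0.04],"rotation":[-0.027,0,0]},{"delta_pos":[0,-0.5,-0.04],"rotation":[-0.027,0,0]},{"delta_pos":[0,-0.5,-0.04],"rotation":[-0.027,0,0]},{"delta_pos":[0,-0.5,-0.04],"rotation":[-0.027,0,0]},{"delta_pos":[0,-0.5,-0.04],"rotation":[-0.027,0,0]},{"delta_pos":[0,-0.5,-0.04],"rotation":[-0.027,0,0]}]'
cat > chk.py <<'E'
from traj import *
import sys
o=get_obs();Rm=rot(o["eef_rot"])
a=np.arctan2(Rm[:,2]@[-.222,.975,0],-Rm[2,2])
M=R.from_rotvec(ax*a).as_matrix();p=toe+M@(C+[0,0,.19]-toe)
print("tilt deg",np.degrees(a).round(1),"q",o["q"].round(2),"off plan, tool cm",(Rm.T@(o["eef_pos"]-p)*100).round(2),"F",o["wrist_force"].round(1))
print("toe in tool cm",(Rm.T@(toe-o["eef_pos"])*100).round(2))
n=sys.argv[1]
c=camera("scene");im=cv2.resize(c["color"][80:340,130:400,::-1],None,fx=2.2,fy=2.2);cv2.imwrite(f"pics/s{n}.png",im)
E
python3 chk.py 5
```

```text
time_s: 7.45
eef_pos: [0.546, 0.0289, 0.2556]
eef_rot: [-0.012, -0.113, 0.988, 0.108]
wrist_force: [0.5, -0.9, -0.6]
opening: 0.516
tilt deg 12.5 q [-0.28  0.14  1.62  0.19  1.49 -2.1 ] off plan, tool cm [ 0.02  0.08 -0.15] F [ 0.5 -0.9 -0.6]
toe in tool cm [-0.02 -1.68 19.15]
```

View pics/s5.png

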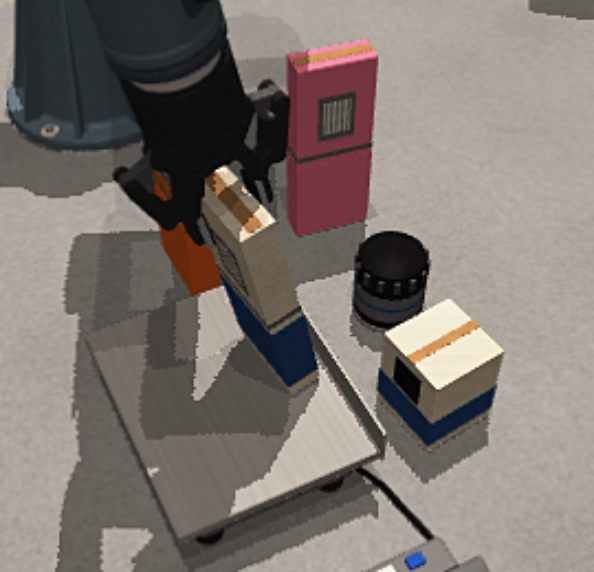

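```bash
python3 -m inch '[{"delta_pos":[0,-0.66,-0.04],"rotation":[-0.035,0,0]},{"delta_pos":[0,-0.66,-0.04],"rotation":[-0.035,0,0]},{"delta_pos":[0,-0.66,-0.04],"rotation":[-0.035,0,0]},{"delta_pos":[0,-0.66,-0.04],"rotation":[-0.035,0,0]},{"delta_pos":[0,-0.66,-0.04],"rotation":[-0.035,0,0]},{"delta_pos":[0,-0.66,-0.04],"rotation":[-0.035,0,0]},{"delta_pos":[0,-0.66,-0.04],"rotation":[-0.035,0,0]},{"delta_pos":[0,-0.66,-0.04],"rotation":[-0.035,0,0]},{"delta_pos":[0,-0.66,-0.04],"rotation":[-0.035,0,0]},{"delta_pos":[0,-0.66,-0.04],"rotation":[-0.035,0,0]}]'
python3 chk.py 6
```

```text
time_s: 8.5
eef_pos: [0.5601, -0.0321, 0.2352]
eef_rot: [-0.032, -0.109, 0.954, 0.279]
wrist_force: [0.3, -1.7, -0.5]
opening: 0.515
tilt deg 32.6 q [-0.51  0.34  1.5   0.41  1.69 -2.34] off plan, tool cm [-0.01  0.18 -0.06] F [ 0.3 -1.7 -0.5]
toe in tool cm [-0.02 -1.78 19.06]
```

View pics/s6.png

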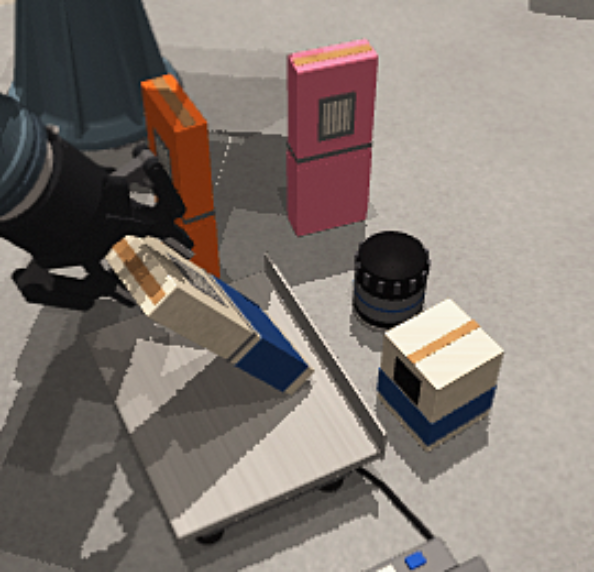

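```bash
python3 -m inch '[{"delta_pos":[0,-0.66,-0.05],"rotation":[-0.035,0,0]},{"delta_pos":[0,-0.66,-0.05],"rotation":[-0.035,0,0]},{"delta_pos":[0,-0.66,-0.05],"rotation":[-0.035,0,0]},{"delta_pos":[0,-0.66,-0.05],"rotation":[-0.035,0,0]},{"delta_pos":[0,-0.66,-0.05],"rotation":[-0.035,0,0]},{"delta_pos":[0,-0.66,-0.05],"rotation":[-0.035,0,0]},{"delta_pos":[0,-0.66,-0.05],"rotation":[-0.035,0,0]},{"delta_pos":[0,-0.66,-0.05],"rotation":[-0.035,0,0]},{"delta_pos":[0,-0.66,-0.05],"rotation":[-0.035,0,0]},{"delta_pos":[0,-0.66,-0.05],"rotation":[-0.035,0,0]}]'
python3 chk.py 7
```

```text
time_s: 9.55
eef_pos: [0.5719, -0.0832, 0.1952]
eef_rot: [-0.05, -0.102, 0.891, 0.441]
wrist_force: [0.9, -2.0, 0.4]
opening: 0.518
tilt deg 52.6 q [-0.65  0.63  1.34  0.57  1.91 -2.47] off plan, tool cm [-0.02  0.24 -0.04] F [ 0.9 -2.   0.4]
toe in tool cm [-1.000e-02 -1.840e+00  1.904e+01]
```

View pics/s7.png

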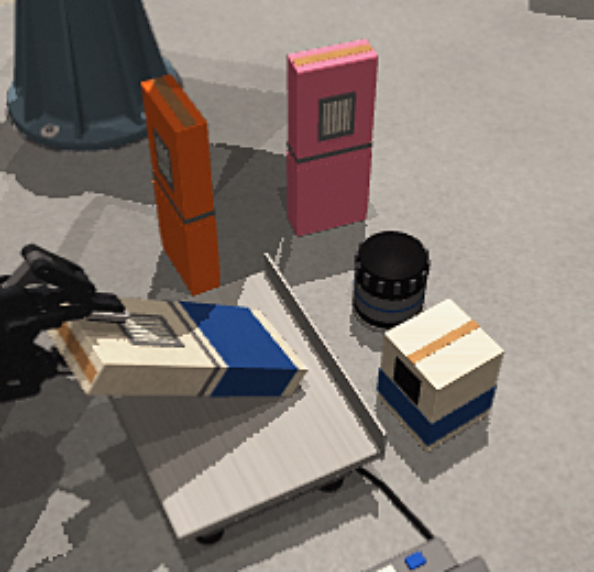

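```bash
python3 -m inch '[{"delta_pos":[0,-0.57,-0.05],"rotation":[-0.03,0,0]},{"delta_pos":[0,-0.57,-0.05],"rotation":[-0.03,0,0]},{"delta_pos":[0,-0.57,-0.05],"rotation":[-0.03,0,0]},{"delta_pos":[0,-0.57,-0.05],"rotation":[-0.03,0,0]},{"delta_pos":[0,-0.57,-0.05],"rotation":[-0.03,0,0]},{"delta_pos":[0,-0.57,-0.05],"rotation":[-0.03,0,0]},{"delta_pos":[0,-0.57,-0.05],"rotation":[-0.03,0,0]},{"delta_pos":[0,-0.57,-0.05],"rotation":[-0.03,0,0]},{"delta_pos":[0,-0.57,-0.05],"rotation":[-0.03,0,0]},{"delta_pos":[0,-0.57,-0.05],"rotation":[-0.03,0,0]}]'
python3 chk.py 8; python3 -c "
from h import *
c=camera('wrist');cv2.imwrite('pics/w8.png',c['color'][:,:,::-1])
c=camera('top');cv2.imwrite('pics/t8.png',cv2.resize(c['color'][90:360,180:480,::-1],None,fx=2.2,fy=2.2))"
```

```text
time_s: 10.6
eef_pos: [0.5791, -0.1145, 0.1484]
eef_rot: [-0.065, -0.093, 0.815, 0.569]
wrist_force: [-1.2, 1.7, -2.2]
opening: 0.516
tilt deg 69.8 q [-0.72  0.91  1.17  0.69  2.09 -2.51] off plan, tool cm [-0.03  0.29 -0.04] F [-1.2  1.7 -2.2]
toe in tool cm [-0.02 -1.88 19.04]
```

View pics/s8.png

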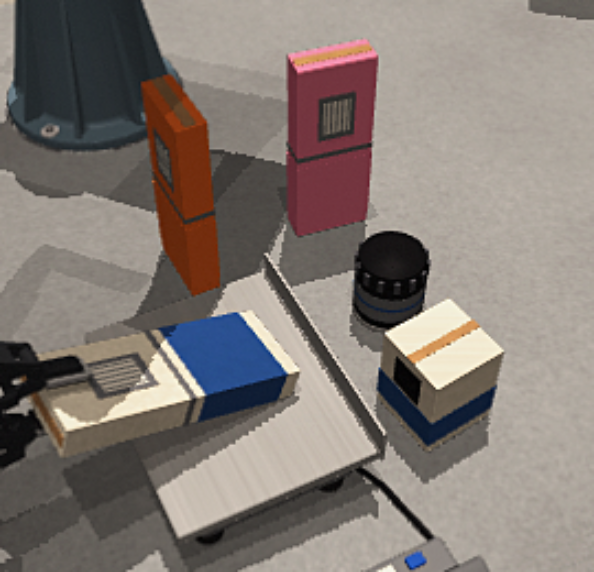

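View pics/w8.png

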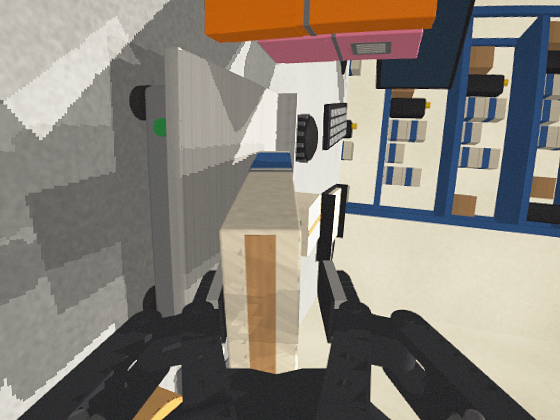

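View pics/t8.png

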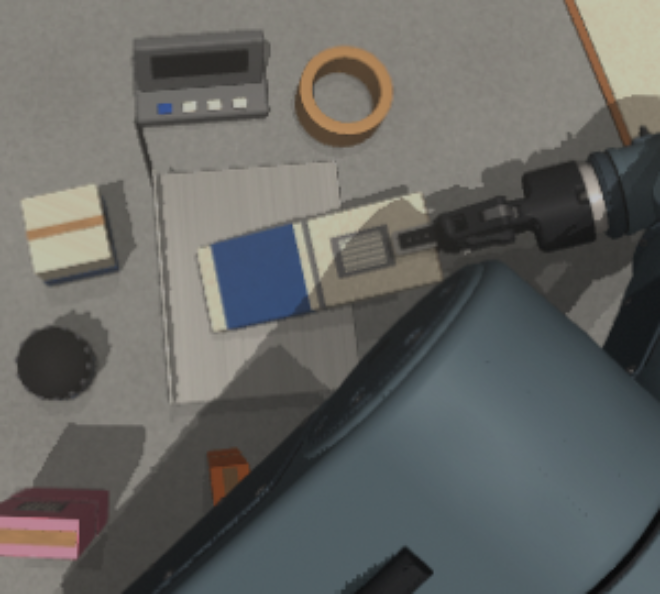

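```bash
python3 -m inch '[{"delta_pos":[0,-0.57,-0.05],"rotation":[-0.03,0,0]},{"delta_pos":[0,-0.57,-0.05],"rotation":[-0.03,0,0]},{"delta_pos":[0,-0.57,-0.05],"rotation":[-0.03,0,0]},{"delta_pos":[0,-0.57,-0.05],"rotation":[-0.03,0,0]},{"delta_pos":[0,-0.57,-0.05],"rotation":[-0.03,0,0]},{"delta_pos":[0,0,0],"rotation":[0,0,0]},{"delta_pos":[0,0,0],"rotation":[0,0,0]}]'
python3 chk.py 9; python3 -c "
from h import *
c=camera('wrist');cv2.imwrite('pics/w9.png',c['color'][:,:,::-1])"
```

```text
time_s: 11.45
eef_pos: [0.5812, -0.1244, 0.1217]
eef_rot: [-0.072, -0.088, 0.77, 0.628]
wrist_force: [0.3, 1.3, -1.9]
opening: 0.515
tilt deg 78.4 q [-0.73  1.05  1.08  0.75  2.18 -2.51] off plan, tool cm [-0.02  0.27 -0.01] F [ 0.3  1.3 -1.9]
toe in tool cm [-0.04 -1.87 19.01]
```

View pics/s9.png

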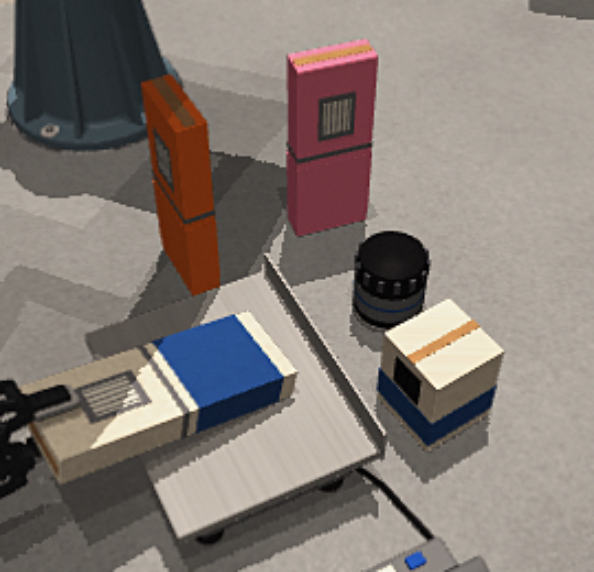

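View pics/w9.png

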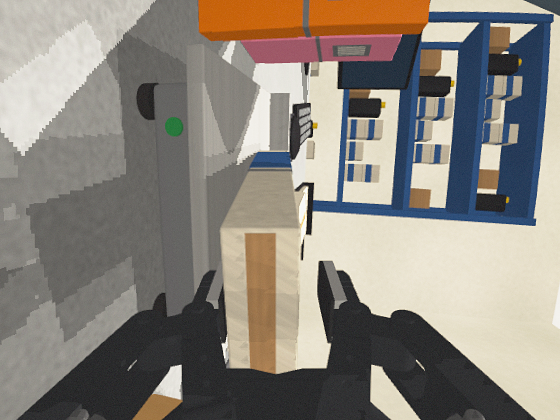

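```bash
python3 -m inch '[{"delta_pos":[0,-0.47,-0.04],"rotation":[-0.025,0,0]},{"delta_pos":[0,-0.47,-0.04],"rotation":[-0.025,0,0]},{"delta_pos":[0,-0.47,-0.04],"rotation":[-0.025,0,0]},{"delta_pos":[0,-0.47,-0.04],"rotation":[-0.025,0,0]},{"delta_pos":[0,0,0],"rotation":[0,0,0]},{"delta_pos":[0,0,0],"rotation":[0,0,0]}]'
python3 chk.py 10; python3 -c "
from h import *
c=camera('wrist');cv2.imwrite('pics/w10.png',c['color'][:,:,::-1])"
```

```text
time_s: 12.15
eef_pos: [0.5823, -0.1291, 0.1034]
eef_rot: [-0.076, -0.084, 0.738, 0.665]
wrist_force: [-0.3, 1.1, -2.4]
opening: 0.512
tilt deg 84.1 q [-0.74  1.14  1.02  0.8   2.24 -2.5 ] off plan, tool cm [-0.02  0.29 -0.02] F [-0.3  1.1 -2.4]
toe in tool cm [-0.04 -1.89 19.02]
```

View pics/s10.png

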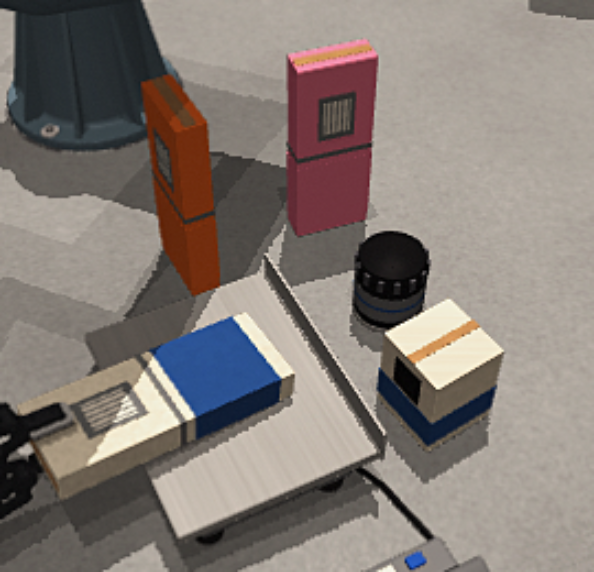

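View pics/w10.png

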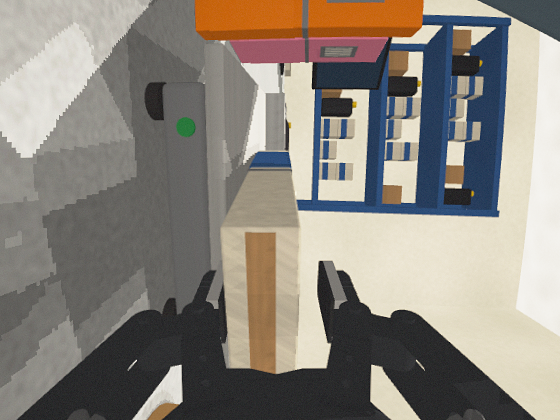

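```bash
python3 -m inch '[{"delta_pos":[0,-0.3,0],"rotation":[0,0,0]},{"delta_pos":[0,-0.3,0],"rotation":[0,0,0]},{"delta_pos":[0,-0.25,0],"rotation":[0,0,0]},{"delta_pos":[0,-0.25,0],"rotation":[0,0,0]},{"delta_pos":[0,-0.2,0],"rotation":[0,0,0]},{"delta_pos":[0,-0.2,0],"rotation":[0,0,0]},{"delta_pos":[0,0,0],"rotation":[0,0,0]},{"delta_pos":[0,0,0],"rotation":[0,0,0]}]'
python3 chk.py 11; python3 -c "
from h import *
c=camera('wrist');cv2.imwrite('pics/w11.png',c['color'][:,:,::-1])"
```

```text
time_s: 13.05
eef_pos: [0.5829, -0.1309, 0.0892]
eef_rot: [-0.076, -0.084, 0.738, 0.665]
wrist_force: [-0.4, 1.4, -1.9]
opening: 0.517
tilt deg 84.0 q [-0.74  1.17  1.    0.8   2.24 -2.51] off plan, tool cm [-0.04 -1.17 -0.06] F [-0.4  1.4 -1.9]
toe in tool cm [-0.02 -0.43 19.06]
```

View pics/s11.png

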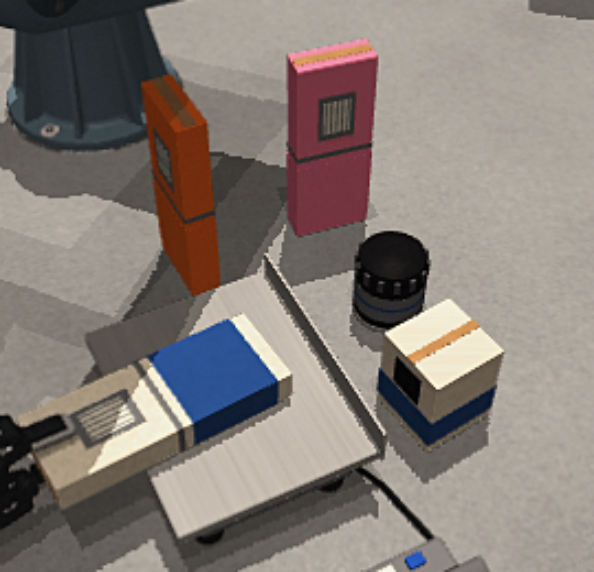

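View pics/w11.png

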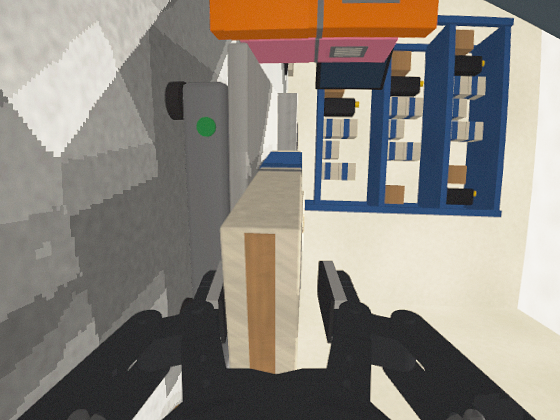

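```bash
python3 -m inch '[{"delta_pos":[0,-0.15,0],"rotation":[0,0,0]},{"delta_pos":[0,-0.15,0],"rotation":[0,0,0]},{"delta_pos":[0,-0.15,0],"rotation":[0,0,0]},{"delta_pos":[0,-0.15,0],"rotation":[0,0,0]},{"delta_pos":[0,0,0],"rotation":[0,0,0]},{"delta_pos":[0,0,0],"rotation":[0,0,0]},{"delta_pos":[0,0,0],"rotation":[0,0,0]}]'
python3 chk.py 12; python3 -c "
from h import *
c=camera('wrist');cv2.imwrite('pics/w12.png',c['color'][:,:,::-1])"
```

```text
time_s: 13.85
eef_pos: [0.5831, -0.1317, 0.0835]
eef_rot: [-0.076, -0.084, 0.738, 0.665]
wrist_force: [-0.2, -0.1, 0.5]
opening: 0.518
tilt deg 84.0 q [-0.74  1.18  0.99  0.79  2.23 -2.51] off plan, tool cm [-0.04 -1.75 -0.08] F [-0.2 -0.1  0.5]
toe in tool cm [-1.000e-02  1.500e-01  1.908e+01]
```

View pics/w12.png

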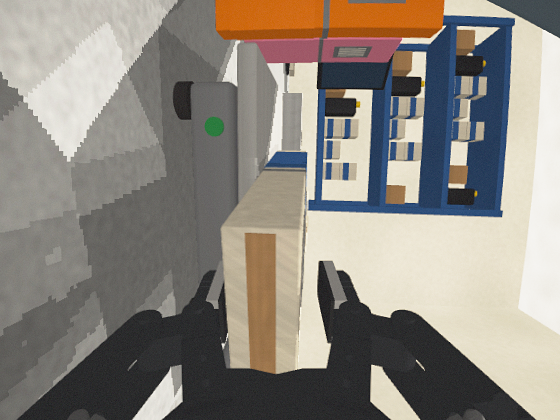

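View pics/s12.png

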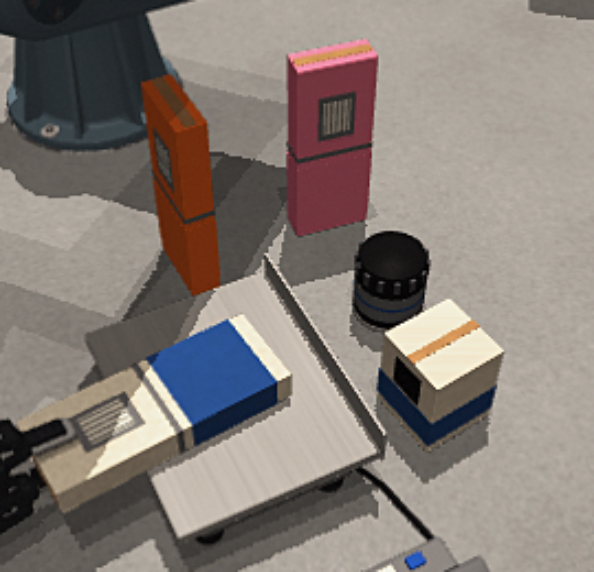

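```bash
python3 -m inch '[{"delta_pos":[0,0,0],"rotation":[0,0,0]},{"delta_pos":[0,0,0],"rotation":[0,0,0]},{"delta_pos":[0,0,0],"rotation":[0,0,0]},{"delta_pos":[0,0,0],"rotation":[0,0,0]}]' 7.2
python3 -m inch '[{"delta_pos":[0,0,-1],"rotation":[0,0,0]},{"delta_pos":[0,0,-1],"rotation":[0,0,0]},{"delta_pos":[0,0,-1],"rotation":[0,0,0]},{"delta_pos":[0,0,-1],"rotation":[0,0,0]},{"delta_pos":[0,0,-1],"rotation":[0,0,0]},{"delta_pos":[0,0,-1],"rotation":[0,0,0]},{"delta_pos":[0,0,-0.5],"rotation":[0,0,0]}]'
python3 chk.py 13; python3 -c "
from h import *
c=camera('wrist');cv2.imwrite('pics/w13.png',c['color'][:,:,::-1])"
```

```text
time_s: 14.35
eef_pos: [0.583, -0.1314, 0.0832]
eef_rot: [-0.076, -0.084, 0.738, 0.665]
wrist_force: [0.2, 0.9, 0.2]
opening: 0.842
time_s: 15.05
eef_pos: [0.5978, -0.196, 0.0901]
eef_rot: [-0.075, -0.084, 0.739, 0.665]
wrist_force: [-0.5, 0.2, 0.1]
opening: 0.846
tilt deg 84.0 q [-0.79  1.27  0.8   0.82  2.33 -2.44] off plan, tool cm [-0.02 -1.8  -6.71] F [-0.5  0.2  0.1]
toe in tool cm [-1.000e-02  2.000e-01  2.571e+01]
```

View pics/w13.png

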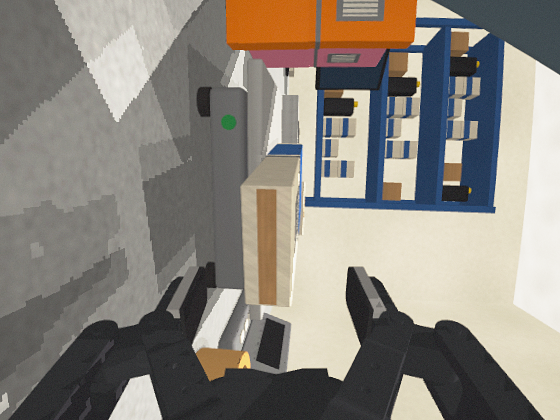

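View pics/s13.png

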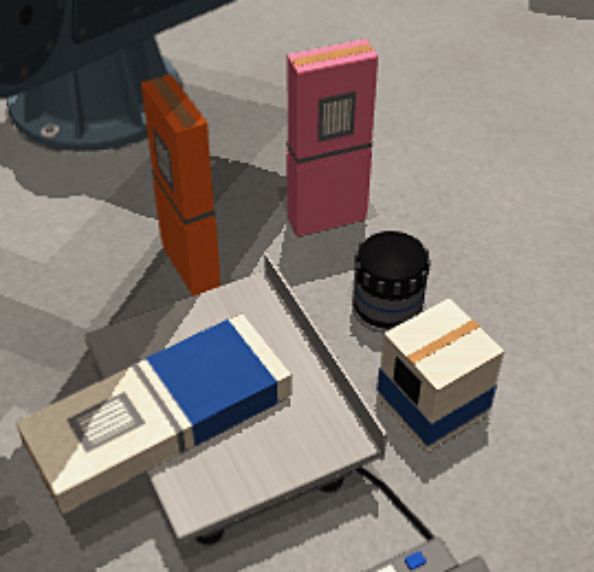

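The carton lies flat on its front face, overhanging the open edge. I'll roll the tool 90° so both fingertips can push the top end square, and re-measure.

```bash
python3 -m inch '[{"delta_pos":[0,0,0],"rotation":[0,0,0.13]},{"delta_pos":[0,0,0],"rotation":[0,0,0.13]},{"delta_pos":[0,0,0],"rotation":[0,0,0.13]},{"delta_pos":[0,0,0],"rotation":[0,0,0.13]},{"delta_pos":[0,0,0],"rotation":[0,0,0.13]},{"delta_pos":[0,0,0],"rotation":[0,0,0.13]},{"delta_pos":[0,0,0],"rotation":[0,0,0.13]},{"delta_pos":[0,0,0],"rotation":[0,0,0.13]},{"delta_pos":[0,0,0],"rotation":[0,0,0.13]},{"delta_pos":[0,0,0],"rotation":[0,0,0.13]}]' 5
python3 -m inch '[{"delta_pos":[0,0,0],"rotation":[0,0,0.135]},{"delta_pos":[0,0,0],"rotation":[0,0,0.135]},{"delta_pos":[0,0,0],"rotation":[-0.12,0,0]},{"delta_pos":[0,0,0],"rotation":[0,0,0]},{"delta_pos":[0,0,0],"rotation":[0,0,0]}]'
python3 - <<'E'
from traj import *
o=get_obs();print(o["eef_pos"],rot(o["eef_rot"]).round(3),o["q"].round(2))
c=camera('wrist');cv2.imwrite('pics/w14.png',c['color'][:,:,::-1])
c=camera('top');cv2.imwrite('pics/t14.png',cv2.resize(c['color'][90:360,180:480,::-1],None,fx=2.2,fy=2.2))
E
```

```text
time_s: 16.15
eef_pos: [0.5976, -0.1941, 0.0899]
eef_rot: [-0.464, 0.381, 0.638, 0.482]
wrist_force: [-0.1, -0.3, 0.3]
opening: 0.583
time_s: 16.65
eef_pos: [0.5972, -0.1948, 0.0904]
eef_rot: [-0.495, 0.492, 0.556, 0.451]
wrist_force: [0.7, 0.2, 0.5]
opening: 0.583
[ 0.5972443  -0.19476178  0.09039572] [[-0.025  0.994 -0.107]
 [ 0.101  0.109  0.989]
 [ 0.995  0.013 -0.103]] [-0.83  1.21  0.91  0.86  2.25 -0.88]
```

View pics/w14.png

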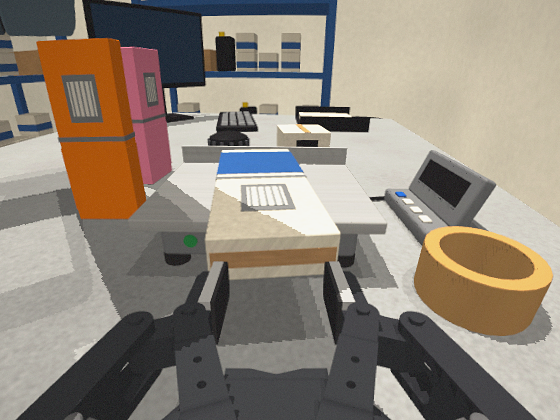

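View pics/t14.png

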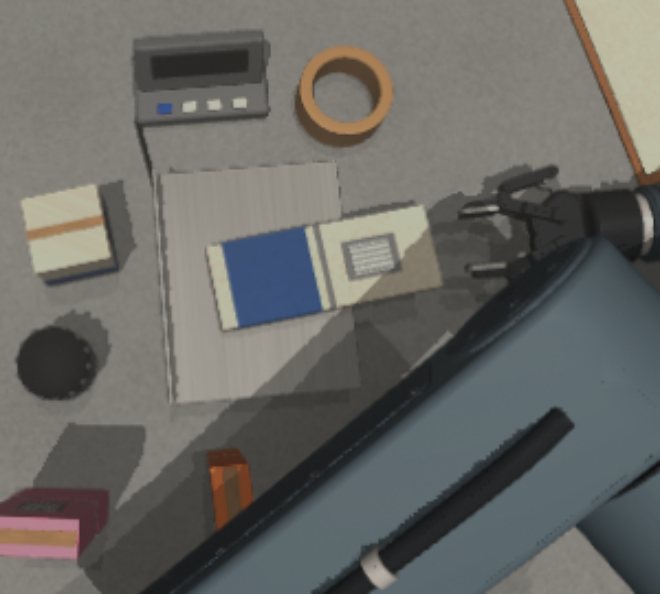

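```bash
cat > m.py <<'E'
from traj import *
xs=np.array([-.098,.995,0]);xs/=np.linalg.norm(xs);ys=np.array([-xs[1],xs[0],0])
org=np.array([.557,.0095,0])
def sc(p): d=np.array(p)-org;return np.array([d@xs,d@ys,p[2]]).round(4)
E
python3 - <<'E'
from m import *
t=camera("top");T=lambda x,y:(x/2.2+180-.3,y/2.2+90-.3)
for p in[(428,205),(441,286),(207,246),(222,330)]: w=onz(t,*T(*p),.097);print(w.round(4),sc(w))
for p in[(155,175),(170,403)]: print("rail top outer",sc(onz(t,*T(*p),.089)))
for p in[(337,163),(359,386)]: print("open",sc(onz(t,*T(*p),.065)))
o=get_obs();print("tcp",sc(o["eef_pos"]),"tool z in scale",rot(o["eef_rot"])[:,2]@np.c_[xs,ys])
E
```

```text
[ 0.6322 -0.1612  0.097 ] [-0.1772 -0.0581  0.097 ]
[ 0.5496 -0.1729  0.097 ] [-0.1808  0.0253  0.097 ]
[0.5837 0.0618 0.097 ] [ 0.0495 -0.0317  0.097 ]
[0.5004 0.045  0.097 ] [0.0409 0.0529 0.097 ]
rail top outer [ 0.0969 -0.1105  0.089 ]
rail top outer [0.0968 0.12   0.089 ]
open [-0.0949 -0.1169  0.065 ]
open [-0.0946  0.1173  0.065 ]
tcp [-0.207  -0.021   0.0903] tool z in scale [0.99441391 0.01038612]
```

```bash
python3 -m inch '[{"delta_pos":[-0.3,0,0.5],"rotation":[0,0,0]},{"delta_pos":[-0.3,0,0.7],"rotation":[0,0,0]},{"delta_pos":[0.05,0,0.7],"rotation":[0,0,0]},{"delta_pos":[0.05,0,0.5],"rotation":[0,0,0]},{"delta_pos":[0.05,0,0.5],"rotation":[0,0,0]},{"delta_pos":[0.05,0,0.5],"rotation":[0,0,0]},{"delta_pos":[0.05,0,0.5],"rotation":[0,0,0]},{"delta_pos":[0,0,0],"rotation":[0,0,0]}]'
cat > c2.py <<'E'
from m import *
import sys
o=get_obs();print("tcp",sc(o["eef_pos"]),"F",o["wrist_force"].round(1))
n=sys.argv[1]
c=camera('wrist');cv2.imwrite(f'pics/w{n}.png',c['color'][:,:,::-1])
c=camera('top');cv2.imwrite(f'pics/t{n}.png',cv2.resize(c['color'][90:360,180:480,::-1],None,fx=2.2,fy=2.2))
E
python3 c2.py 15
```

```text
time_s: 17.6
eef_pos: [0.5935, -0.1557, 0.0826]
eef_rot: [-0.495, 0.493, 0.556, 0.451]
wrist_force: [0.2, -0.3, 0.1]
opening: 0.582
tcp [-0.1679 -0.0201  0.0826] F [ 0.2 -0.3  0.1]
```

View pics/t15.png

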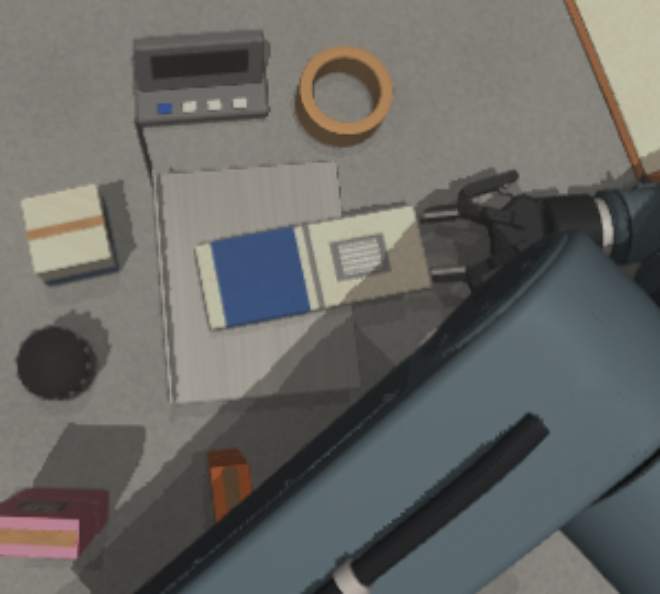

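View pics/w15.png

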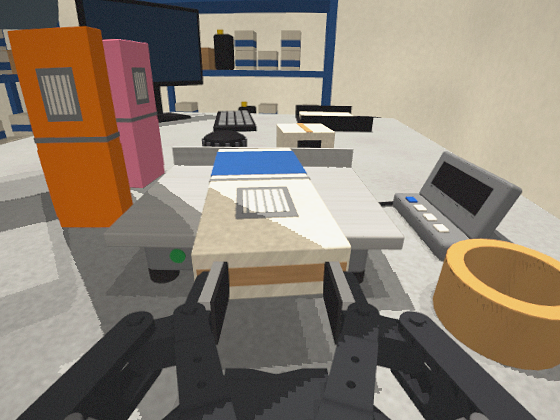

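```bash
python3 -m inch '[{"delta_pos":[0.05,0,0.4],"rotation":[0,0,0]},{"delta_pos":[0.05,0,0.4],"rotation":[0,0,0]},{"delta_pos":[0.05,0,0.4],"rotation":[0,0,0]},{"delta_pos":[0.05,0,0.4],"rotation":[0,0,0]},{"delta_pos":[0.05,0,0.4],"rotation":[0,0,0]},{"delta_pos":[0.05,0,0.4],"rotation":[0,0,0]},{"delta_pos":[0.05,0,0.4],"rotation":[0,0,0]},{"delta_pos":[0.05,0,0.4],"rotation":[0,0,0]},{"delta_pos":[0,0,0],"rotation":[0,0,0]}]'
python3 c2.py 16
```

```text
time_s: 18.6
eef_pos: [0.59, -0.1234, 0.0832]
eef_rot: [-0.495, 0.493, 0.556, 0.451]
wrist_force: [-1.0, 0.7, -0.1]
opening: 0.584
tcp [-0.1355 -0.0198  0.0832] F [-1.   0.7 -0.1]
```

View pics/t16.png

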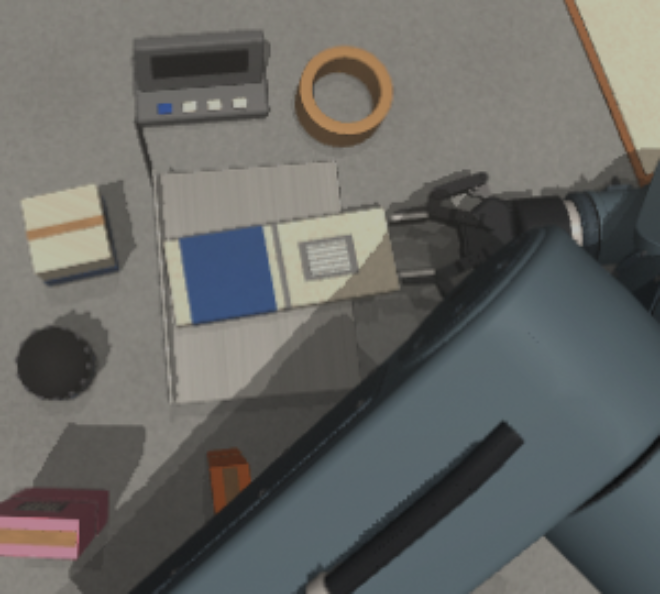

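View pics/w16.png

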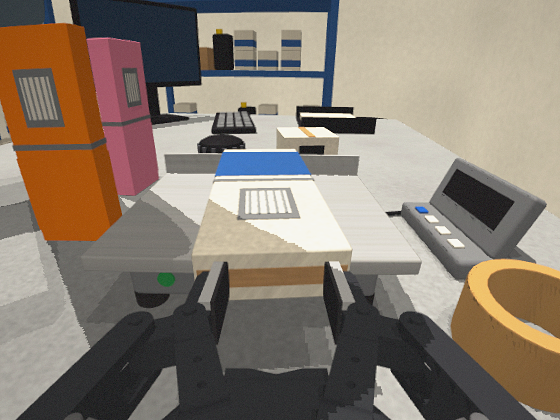

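```bash
python3 -m inch '[{"delta_pos":[0.02,0,0.2],"rotation":[0,0,0]},{"delta_pos":[0.02,0,0.2],"rotation":[0,0,0]},{"delta_pos":[0.02,0,0.2],"rotation":[0,0,0]},{"delta_pos":[0,0,0],"rotation":[0,0,0]}]'
python3 -m inch '[{"delta_pos":[0.01,0,0.1],"rotation":[0,0,0]},{"delta_pos":[0.01,0,0.1],"rotation":[0,0,0]},{"delta_pos":[0,0,0],"rotation":[0,0,0]}]'
python3 -m inch '[{"delta_pos":[0.01,0,0.1],"rotation":[0,0,0]},{"delta_pos":[0.01,0,0.1],"rotation":[0,0,0]},{"delta_pos":[0,0,0],"rotation":[0,0,0]}]'
python3 c2.py 17
```

```text
time_s: 19.1
eef_pos: [0.5893, -0.1204, 0.0835]
eef_rot: [-0.494, 0.494, 0.556, 0.451]
wrist_force: [-2.2, -12.1, -1.9]
opening: 0.586
time_s: 19.4
eef_pos: [0.589, -0.1201, 0.0838]
eef_rot: [-0.493, 0.494, 0.557, 0.451]
wrist_force: [-2.6, -21.3, -0.7]
opening: 0.585
time_s: 19.7
eef_pos: [0.5888, -0.1199, 0.0842]
eef_rot: [-0.492, 0.495, 0.557, 0.451]
wrist_force: [-3.2, -29.6, -0.4]
opening: 0.588
tcp [-0.1318 -0.0189  0.0842] F [ -3.2 -29.6  -0.4]
```

View pics/t17.png

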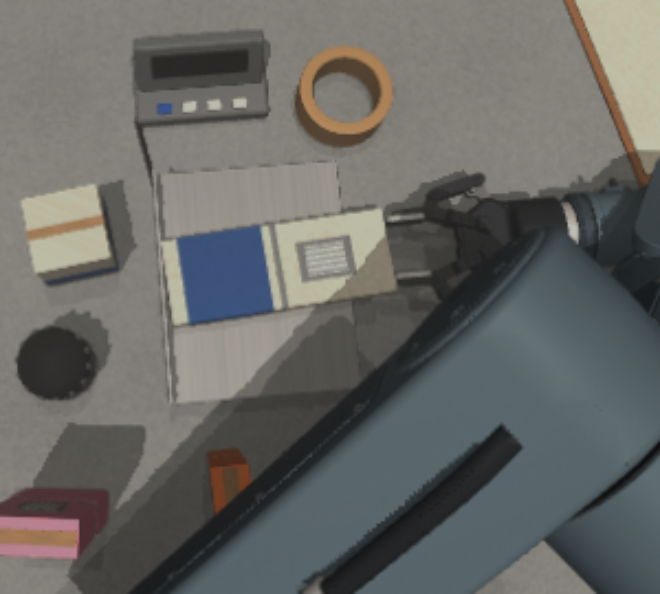

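View pics/w17.png

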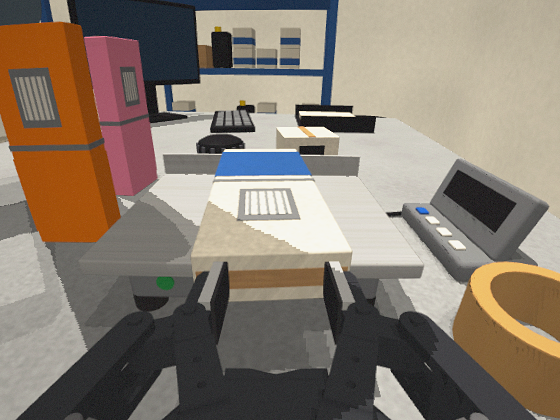

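```bash
python3 -m inch '[{"delta_pos":[-0.02,0,-0.3],"rotation":[0,0,0]},{"delta_pos":[-0.02,0,-0.3],"rotation":[0,0,0]},{"delta_pos":[-0.05,0,-0.6],"rotation":[0,0,0]},{"delta_pos":[-0.1,0,-1],"rotation":[0,0,0]},{"delta_pos":[-0.1,0,-1],"rotation":[0,0,0]},{"delta_pos":[-0.1,0,-1],"rotation":[0,0,0]},{"delta_pos":[0,0,0],"rotation":[0,0,0]}]'
python3 c2.py 18
python3 - <<'E'
from m import *
t=camera("top");s=camera("scene")
im=t["color"];sub=im[160:260,230:390,::-1]
cv2.imwrite("pics/t18z.png",cv2.resize(sub,None,fx=5,fy=5,interpolation=cv2.INTER_CUBIC))
cv2.imwrite("pics/s18z.png",cv2.resize(s["color"][200:320,120:320,::-1],None,fx=4,fy=4,interpolation=cv2.INTER_CUBIC))
E
```

```text
time_s: 20.5
eef_pos: [0.5938, -0.1578, 0.0836]
eef_rot: [-0.494, 0.493, 0.556, 0.451]
wrist_force: [-0.4, -0.0, 0.1]
opening: 0.585
tcp [-0.1701 -0.0202  0.0836] F [-0.4 -0.   0.1]
```

View pics/t18z.png

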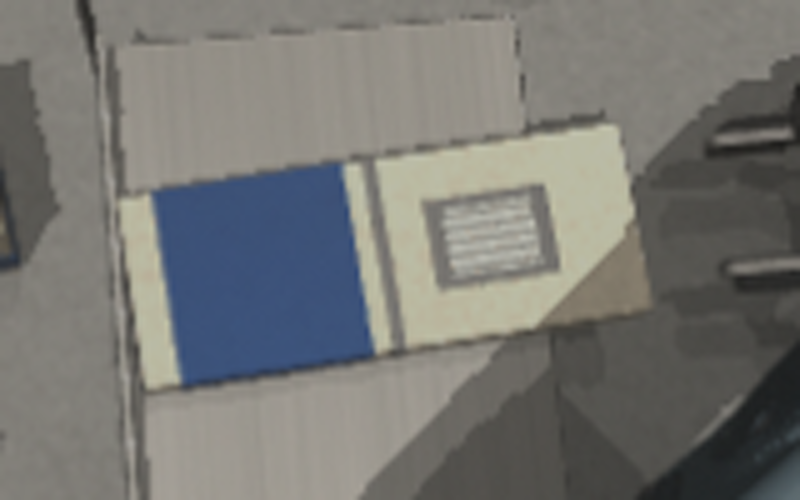

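View pics/s18z.png

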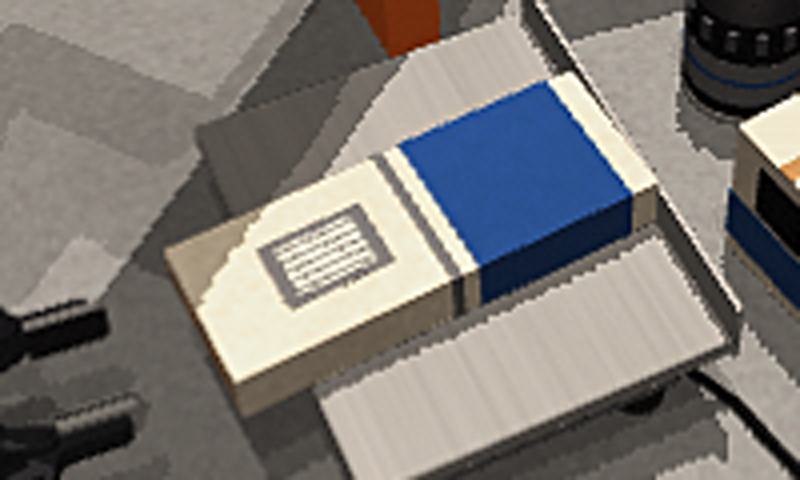

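View pics/w18.png

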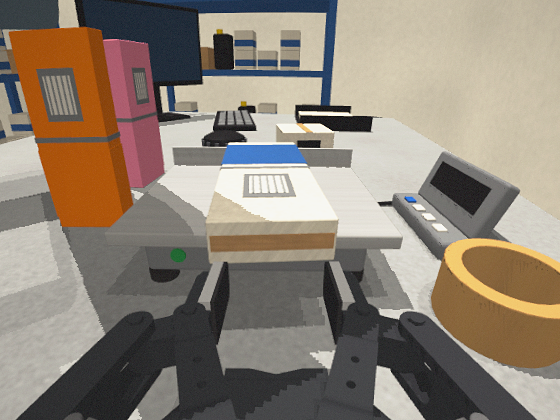

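```bash
python3 - <<'E'
from m import *
t=camera("top");T=lambda x,y:((x+.5)/5+230-.5,(y+.5)/5+160-.5)
im=t["color"].astype(np.uint8)
# mask of carton top face edges via points by eye
B=[sc(onz(t,*T(*p),.097)) for p in[(119,200),(146,389),(618,124),(652,304)]];print(*B,sep="\n")
an=lambda a,b:np.degrees(np.arctan2(-(b-a)[0],(b-a)[1])).round(2)
print("base ang",an(B[0],B[1]),"end",an(B[2],B[3]),"sides",np.degrees(np.arctan2((B[0]-B[2])[1],(B[0]-B[2])[0])),np.degrees(np.arctan2((B[1]-B[3])[1],(B[1]-B[3])[0])))
r=[sc(onz(t,*T(*p),.089)) for p in[(104,50),(133,480)]];print("rail",r,an(*r))
r=[sc(onz(t,*T(*p),.065)) for p in[(517,20),(553,340)]];print("open",r,an(*r))
r=[sc(onz(t,*T(*p),.065)) for p in[(140,40),(515,18)]];print("far plate edge",r,np.degrees(np.arctan2((r[0]-r[1])[1],(r[0]-r[1])[0])))
E
```

```text
[ 0.0938 -0.0392  0.097 ]
[0.0875 0.0446 0.097 ]
[-0.1294 -0.0579  0.097 ]
[-0.1358  0.0235  0.097 ]
base ang 4.3 end 4.5 sides 4.789133860419139 5.397949025252823
rail [array([ 0.0964, -0.1096,  0.089 ]), array([0.0959, 0.0829, 0.089 ])] 0.15
open [array([-0.0952, -0.1174,  0.065 ]), array([-0.0968,  0.0328,  0.065 ])] 0.61
far plate edge [array([ 0.0803, -0.1198,  0.065 ]), array([-0.0944, -0.1184,  0.065 ])] -0.4591435275805309
```

The carton is still about 4.5° skewed: its far corner is on the rail and the near one is 6 mm off. It jammed by friction between the tip and the rail, so I'll nudge its free end sideways with the shut fingers and then push home again.

```bash
python3 -m inch '[{"delta_pos":[0,1,0],"rotation":[0,0,0]},{"delta_pos":[0,1.5,0],"rotation":[0,0,0]},{"delta_pos":[0,1.5,0],"rotation":[0,0,0]},{"delta_pos":[0,1.5,0],"rotation":[0,0,0]},{"delta_pos":[0,1.3,0],"rotation":[0,0,0]},{"delta_pos":[0,0,0],"rotation":[0,0,0]},{"delta_pos":[0,0,0],"rotation":[0,0,0]},{"delta_pos":[0,0,0],"rotation":[0,0,0]}]' 0
python3 c2.py 19
```

```text
time_s: 21.55
eef_pos: [0.6607, -0.1487, 0.0844]
eef_rot: [-0.495, 0.493, 0.556, 0.451]
wrist_force: [-0.5, 1.0, 0.8]
opening: 0.0
tcp [-0.1676 -0.0877  0.0844] F [-0.5  1.   0.8]
```

View pics/t19.png

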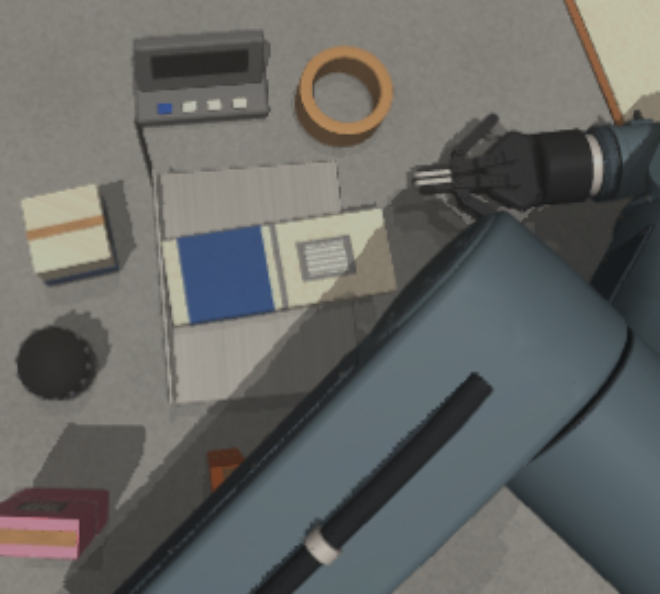

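View pics/w19.png

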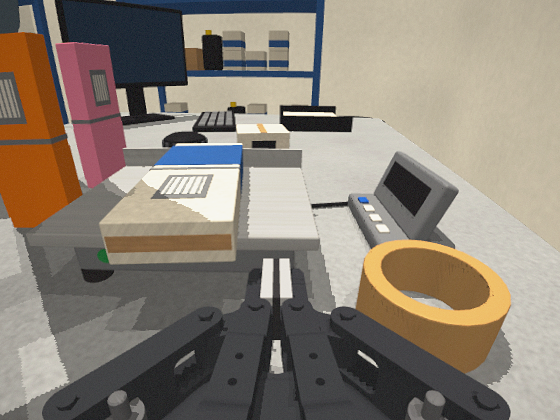

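```bash
python3 -m inch '[{"delta_pos":[0.1,0,1.2],"rotation":[0,0,0]},{"delta_pos":[0.1,0,1.2],"rotation":[0,0,0]},{"delta_pos":[0.1,0,1.2],"rotation":[0,0,0]},{"delta_pos":[0.1,0,1.2],"rotation":[0,0,0]},{"delta_pos":[0.1,-0.3,0.7],"rotation":[0,0,0]},{"delta_pos":[0,-0.4,0],"rotation":[0,0,0]},{"delta_pos":[0,-0.4,0],"rotation":[0,0,0]},{"delta_pos":[0,-0.3,0],"rotation":[0,0,0]},{"delta_pos":[0,0,0],"rotation":[0,0,0]}]'
python3 c2.py 20
```

```text
time_s: 22.55
eef_pos: [0.641, -0.0963, 0.0837]
eef_rot: [-0.495, 0.493, 0.556, 0.451]
wrist_force: [0.3, -0.1, 0.1]
opening: -0.002
tcp [-0.1135 -0.0733  0.0837] F [ 0.3 -0.1  0.1]
```

View pics/t20.png

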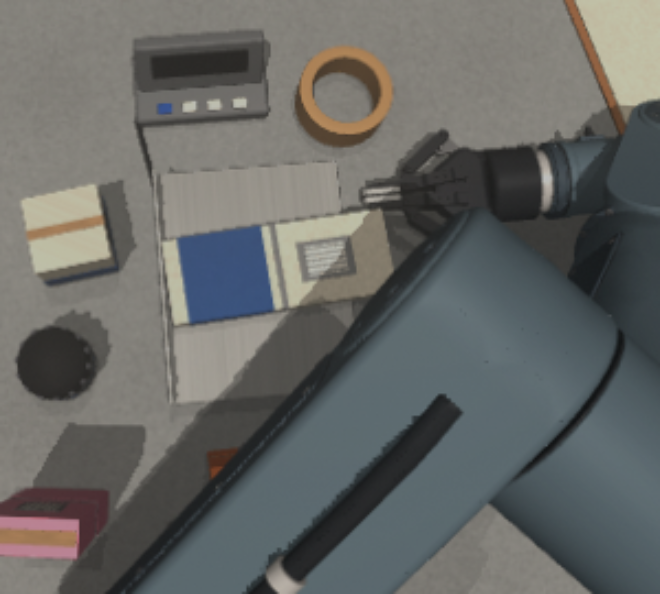

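View pics/w20.png

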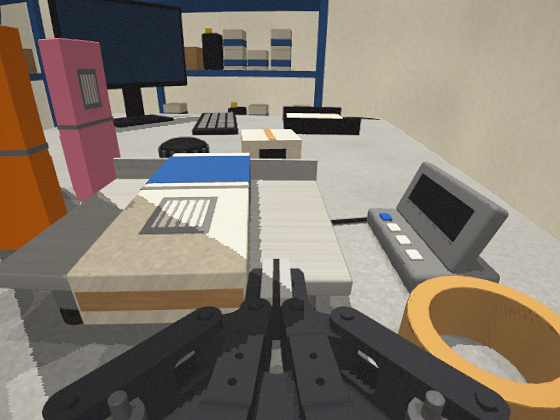

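```bash
python3 -m inch '[{"delta_pos":[0,-0.3,0],"rotation":[0,0,0]},{"delta_pos":[0,-0.3,0],"rotation":[0,0,0]},{"delta_pos":[0,-0.3,0],"rotation":[0,0,0]},{"delta_pos":[0,-0.3,0],"rotation":[0,0,0]},{"delta_pos":[0,-0.3,0],"rotation":[0,0,0]},{"delta_pos":[0,-0.3,0],"rotation":[0,0,0]},{"delta_pos":[0,-0.2,0],"rotation":[0,0,0]},{"delta_pos":[0,0,0],"rotation":[0,0,0]}]'
python3 c2.py 21
cat > meas.py <<'E'
from m import *
t=camera("top");im=t["color"].copy();hsv=cv2.cvtColor(im,cv2.COLOR_RGB2HSV)
m=cv2.inRange(hsv,(105,120,40),(125,255,255));m[:170]=0;m[260:]=0;m[:,:250]=0;m[:,350:]=0
c=max(cv2.findContours(m,cv2.RETR_EXTERNAL,cv2.CHAIN_APPROX_NONE)[0],key=cv2.contourArea)[:,0,:].astype(float)
W=np.array([sc(onz(t,u,v,.097))[:2] for u,v in c]);r=cv2.minAreaRect((W*1000).astype(np.float32));print("blue rect mm centre,size,angle",r)
E
python3 meas.py
```

```text
time_s: 23.45
eef_pos: [0.6211, -0.0977, 0.0834]
eef_rot: [-0.495, 0.493, 0.556, 0.451]
wrist_force: [0.6, 0.5, 0.0]
opening: 0.002
tcp [-0.1129 -0.0533  0.0834] F [0.6 0.5 0. ]
blue rect mm centre,size,angle ((34.4431037902832, 0.13928604125976562), (84.17797088623047, 81.20738220214844), 88.4388656616211)
```

View pics/t21.png

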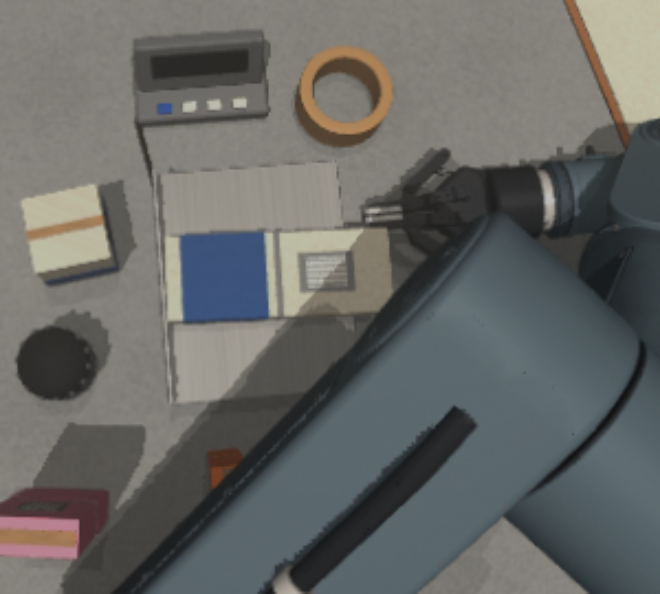

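```bash
python3 -m inch '[{"delta_pos":[0,0.5,0],"rotation":[0,0,0]},{"delta_pos":[0,0.5,0],"rotation":[0,0,0]},{"delta_pos":[-0.1,0,-1.5],"rotation":[0,0,0]},{"delta_pos":[-0.15,0,-1.5],"rotation":[0,0,0]},{"delta_pos":[-0.15,0,-1.5],"rotation":[0,0,0]},{"delta_pos":[-0.15,0,-1.5],"rotation":[-0.008,0,0]},{"delta_pos":[0,0,0],"rotation":[0,0,0]}]'
python3 -m inch '[{"delta_pos":[0,-1.3,0],"rotation":[0,0,0]},{"delta_pos":[0,-1.3,0],"rotation":[0,0,0]},{"delta_pos":[0,-1.3,0],"rotation":[0,0,0]},{"delta_pos":[0,-1.3,0],"rotation":[0,0,0]},{"delta_pos":[0,-1.3,0],"rotation":[0,0,0]},{"delta_pos":[0,0,0],"rotation":[0,0,0]},{"delta_pos":[0,0,0],"rotation":[0,0,0]}]' 6.6
python3 c2.py 22; python3 meas.py
```

```text
time_s: 24.3
eef_pos: [0.6382, -0.1581, 0.0842]
eef_rot: [-0.492, 0.495, 0.554, 0.453]
wrist_force: [0.1, -0.1, -0.6]
opening: 0.001
time_s: 25.0
eef_pos: [0.5736, -0.1624, 0.0834]
eef_rot: [-0.493, 0.495, 0.554, 0.453]
wrist_force: [-0.5, -0.7, 0.2]
opening: 0.775
tcp [-0.1727  0.0003  0.0834] F [-0.5 -0.7  0.2]
blue rect mm centre,size,angle ((34.43844223022461, 0.13924407958984375), (84.15435028076172, 81.220703125), 88.41514587402344)
```

View pics/t22.png

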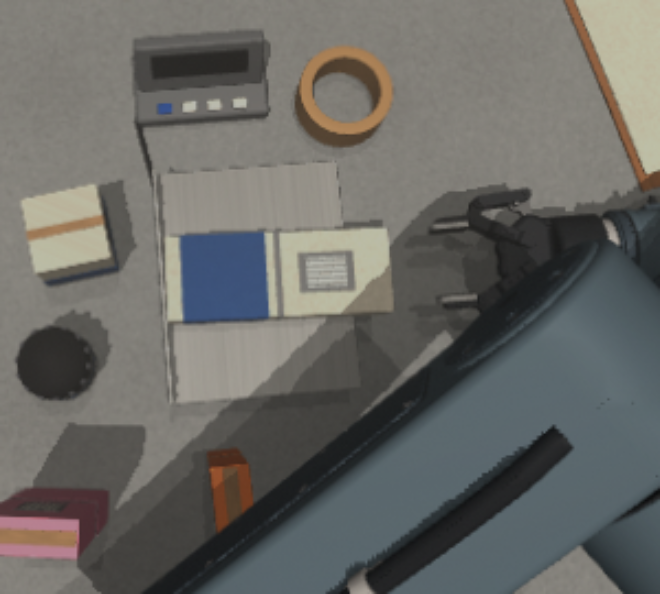

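View pics/w22.png

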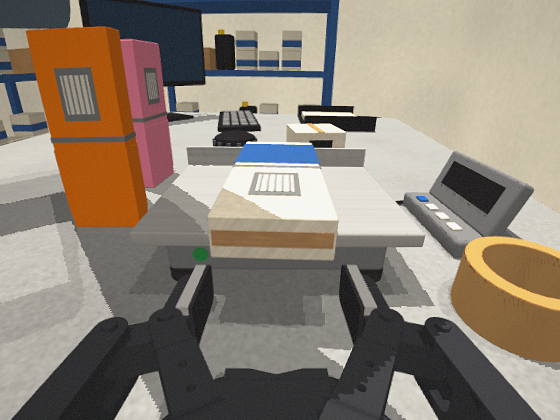

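```bash
python3 -m inch '[{"delta_pos":[0,-0.5,0],"rotation":[0,0,0]},{"delta_pos":[0.05,0,0.7],"rotation":[0,0,0]},{"delta_pos":[0.05,0,0.7],"rotation":[0,0,0]},{"delta_pos":[0.05,0,0.7],"rotation":[0,0,0]},{"delta_pos":[0.05,0,0.5],"rotation":[0,0,0]},{"delta_pos":[0.05,0,0.4],"rotation":[0,0,0]},{"delta_pos":[0,0,0],"rotation":[0,0,0]}]' 5.9
python3 c2.py 23
```

```text
time_s: 25.85
eef_pos: [0.5651, -0.1327, 0.0827]
eef_rot: [-0.493, 0.495, 0.554, 0.453]
wrist_force: [-0.3, 0.3, 1.0]
opening: 0.689
tcp [-0.1423  0.0058  0.0827] F [-0.3  0.3  1. ]
```

View pics/t23.png

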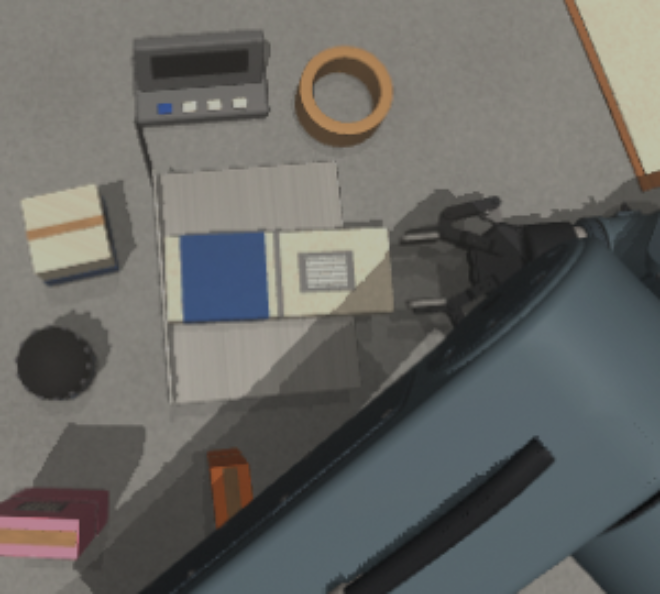

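View pics/w23.png

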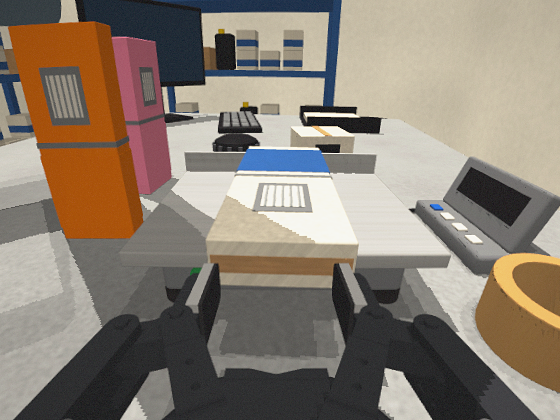

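```bash
python3 -m inch '[{"delta_pos":[0.03,0,0.3],"rotation":[0,0,0]},{"delta_pos":[0.03,0,0.3],"rotation":[0,0,0]},{"delta_pos":[0.02,0,0.2],"rotation":[0,0,0]},{"delta_pos":[0.02,0,0.2],"rotation":[0,0,0]},{"delta_pos":[0,0,0],"rotation":[0,0,0]}]'
python3 -m inch '[{"delta_pos":[0.02,0,0.15],"rotation":[0,0,0]},{"delta_pos":[0.02,0,0.15],"rotation":[0,0,0]},{"delta_pos":[0,0,0],"rotation":[0,0,0]}]'
python3 meas.py
```

```text
time_s: 26.45
eef_pos: [0.5641, -0.1231, 0.0825]
eef_rot: [-0.493, 0.495, 0.554, 0.453]
wrist_force: [0.8, 1.0, 0.4]
opening: 0.689
time_s: 26.75
eef_pos: [0.5639, -0.1202, 0.0826]
eef_rot: [-0.493, 0.495, 0.554, 0.453]
wrist_force: [0.5, 0.2, 1.0]
opening: 0.69
blue rect mm centre,size,angle ((34.4431037902832, 0.13928604125976562), (84.17797088623047, 81.20738220214844), 88.4388656616211)
```

```bash
python3 -m inch '[{"delta_pos":[0.02,0,0.2],"rotation":[0,0,0]},{"delta_pos":[0.02,0,0.2],"rotation":[0,0,0]},{"delta_pos":[0,0,0],"rotation":[0,0,0]}]'
python3 meas.py
python3 -m inch '[{"delta_pos":[0.02,0,0.15],"rotation":[0,0,0]},{"delta_pos":[0.02,0,0.15],"rotation":[0,0,0]},{"delta_pos":[0,0,0],"rotation":[0,0,0]}]'
python3 meas.py;python3 c2.py 24
```

```text
time_s: 27.1
eef_pos: [0.5648, -0.1185, 0.0828]
eef_rot: [-0.49, 0.496, 0.555, 0.454]
wrist_force: [4.4, -10.0, -1.6]
opening: 0.688
blue rect mm centre,size,angle ((34.76152420043945, -0.19455718994140625), (84.28011322021484, 81.31021881103516), 88.6943359375)
time_s: 27.45
eef_pos: [0.5657, -0.1177, 0.0834]
eef_rot: [-0.488, 0.497, 0.555, 0.455]
wrist_force: [8.6, -19.2, -0.7]
opening: 0.691
blue rect mm centre,size,angle ((35.056549072265625, -0.4175262451171875), (84.22367095947266, 81.31642150878906), 89.1319580078125)
tcp [-0.1275  0.0038  0.0834] F [  7.7 -19.9  -1.4]
```

View pics/t24.png

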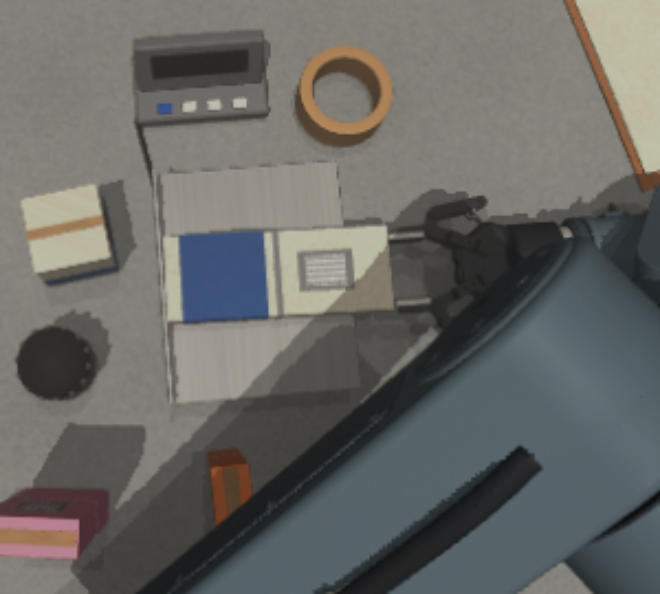

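```bash
python3 -m inch '[{"delta_pos":[0.02,0,0.15],"rotation":[0,0,0]},{"delta_pos":[0.02,0,0.15],"rotation":[0,0,0]},{"delta_pos":[0,0,0],"rotation":[0,0,0]}]'
python3 meas.py
python3 - <<'E'
from m import *
t=camera("top")
cv2.imwrite("pics/t25z.png",cv2.resize(t["color"][160:260,230:390,::-1],None,fx=5,fy=5,interpolation=cv2.INTER_CUBIC))
E
```

```text
time_s: 27.9
eef_pos: [0.5663, -0.1172, 0.0841]
eef_rot: [-0.485, 0.498, 0.556, 0.455]
wrist_force: [9.7, -31.7, -0.8]
opening: 0.69
blue rect mm centre,size,angle ((35.2437744140625, -0.6061973571777344), (84.30423736572266, 81.37614440917969), 89.23406219482422)
```

View pics/t25z.png

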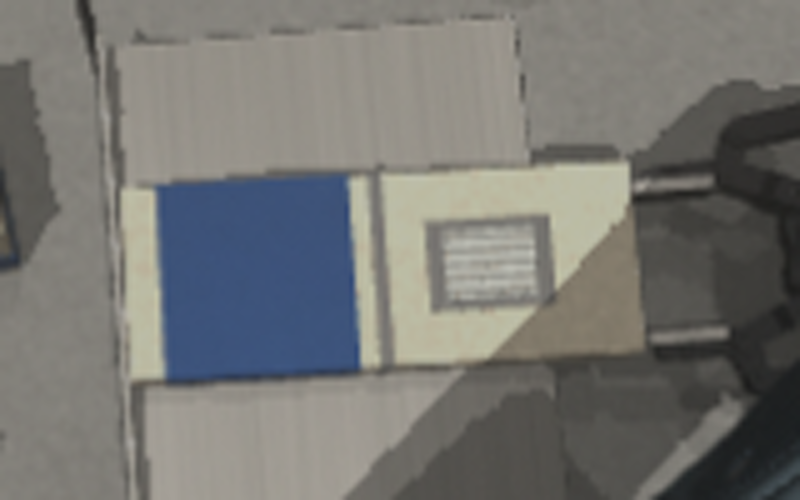

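```bash
python3 -m inch '[{"delta_pos":[-0.02,0,-0.3],"rotation":[0,0,0]},{"delta_pos":[-0.02,0,-0.3],"rotation":[0,0,0]},{"delta_pos":[-0.05,0,-0.6],"rotation":[0,0,0]},{"delta_pos":[-0.1,0,-1],"rotation":[0,0,0]},{"delta_pos":[-0.1,0,-1],"rotation":[0,0,0]},{"delta_pos":[-0.1,0,-1],"rotation":[0,0,0]},{"delta_pos":[0,0,0],"rotation":[0,0,0]}]'
python3 meas.py
cat > line.py <<'E'
from m import *
ims=[camera("top") for _ in range(3)];t=ims[0];g=np.mean([cv2.cvtColor(i["color"],cv2.COLOR_RGB2GRAY).astype(float) for i in ims],0)
def edge(pts0,pts1,z,half=4,sign=0,n=40):
    P=[]
    a=np.array(pts0,float);b=np.array(pts1,float);d=(b-a)/np.linalg.norm(b-a);nn=np.array([-d[1],d[0]])
    for k in np.linspace(0.05,.95,n):
        c=a+(b-a)*k;s=np.arange(-half,half+.01,.25);xy=c+s[:,None]*nn
        v=cv2.remap(g.astype(np.float32),xy[:,0].astype(np.float32)[None],xy[:,1].astype(np.float32)[None],cv2.INTER_LINEAR)[0]
        v=np.convolve(v,np.ones(3)/3,'same');dv=np.abs(np.gradient(v));dv[:3]=0;dv[-3:]=0
        P.append(sc(onz(t,*(c+nn*s[np.argmax(dv)]),z))[:2])
    P=np.array(P);v=cv2.fitLine((P*1000).astype(np.float32),cv2.DIST_HUBER,0,.01,.01).ravel()
    return v
T=lambda x,y:np.array([(x+.5)/5+230-.5,(y+.5)/5+160-.5])
def rep(n,v):
    ang=np.degrees(np.arctan2(v[1],v[0]));print(n,"dir deg",round(((ang+45)%90)-45,2),"through mm",v[2:].round(1))
rep("open edge",edge(T(519,30),T(528,145),.065)); rep("far plate edge",edge(T(150,38),T(505,18),.065)); rep("rail upper part",edge(T(108,50),T(121,180),.089,3)); rep("rail lower",edge(T(133,390),T(142,495),.089,3))
rep("carton far side",edge(T(160,183),T(610,160),.097,3));rep("carton near side",edge(T(160,380),T(480,366),.097,3))
rep("blue upper",edge(T(157,190),T(167,375),.097,3));rep("blue lower",edge(T(348,180),T(360,368),.097,3));rep("end",edge(T(630,165),T(640,300),.097,3))
E
python3 line.py
python3 - <<'E'
from m import *
t=camera("top")
cv2.imwrite("pics/t26z.png",cv2.resize(t["color"][160:260,230:390,::-1],None,fx=5,fy=5,interpolation=cv2.INTER_CUBIC))
E
```

```text
time_s: 28.7
eef_pos: [0.5673, -0.1539, 0.0832]
eef_rot: [-0.492, 0.495, 0.554, 0.453]
wrist_force: [-0.6, 1.2, 0.6]
opening: 0.688
blue rect mm centre,size,angle ((34.620887756347656, -0.045200347900390625), (84.19647979736328, 81.19666290283203), 88.82819366455078)
open edge dir deg 0.21 through mm [-93.2 -83.1]
far plate edge dir deg 0.53 through mm [  -7.1 -118.1]
rail upper part dir deg 6.3 through mm [ 96.1 -81.3]
rail lower dir deg 1.04 through mm [94.5 66.7]
carton far side dir deg -2.89 through mm [-21.2 -42.9]
carton near side dir deg 0.76 through mm [12.7 44.6]
blue upper dir deg -1.3 through mm [77.8 -0.9]
blue lower dir deg -1.13 through mm [-6.9  6.6]
end dir deg -1.29 through mm [-131.5   -7.3]
```

View pics/t26z.png

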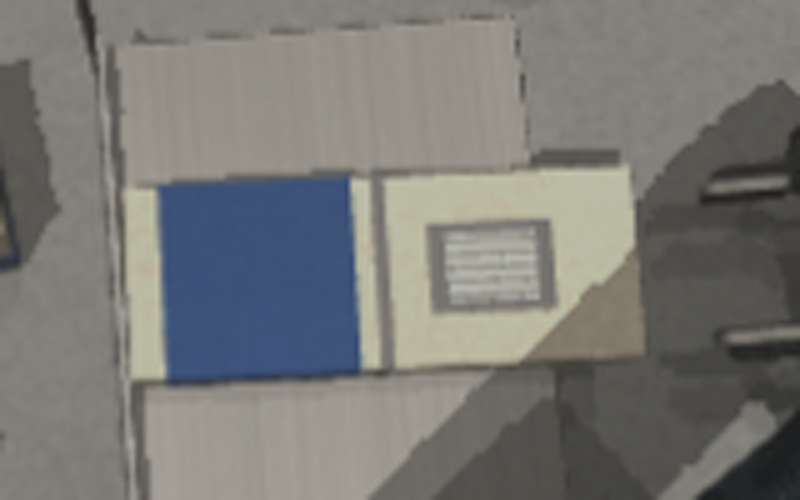

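```bash
python3 -m inch '[{"delta_pos":[0.1,0,1],"rotation":[0,0,0]},{"delta_pos":[0.1,0,1],"rotation":[0,0,0]},{"delta_pos":[0.1,0,1],"rotation":[0,0,0]},{"delta_pos":[0.05,0,0.4],"rotation":[0,0,0]},{"delta_pos":[0.03,0,0.3],"rotation":[0,0,0]},{"delta_pos":[0.02,0,0.2],"rotation":[0,0,0]},{"delta_pos":[0,0,0],"rotation":[0,0,0]}]'
python3 meas.py
python3 -m inch '[{"delta_pos":[0,0.15,0],"rotation":[0,0,0]},{"delta_pos":[0,0.15,0],"rotation":[0,0,0]},{"delta_pos":[0,0,0],"rotation":[0,0,0]}]'
python3 meas.py
```

```text
time_s: 29.65
eef_pos: [0.5657, -0.1174, 0.0842]
eef_rot: [-0.488, 0.497, 0.556, 0.454]
wrist_force: [8.8, -23.6, -0.9]
opening: 0.692
blue rect mm centre,size,angle ((35.25853729248047, -0.732025146484375), (84.07560729980469, 81.38658905029297), 89.2535171508789)
time_s: 30.0
eef_pos: [0.5678, -0.1169, 0.0841]
eef_rot: [-0.489, 0.497, 0.555, 0.454]
wrist_force: [3.7, -22.0, -1.0]
opening: 0.689
blue rect mm centre,size,angle ((35.575557708740234, -1.2414627075195312), (84.29418182373047, 81.35704803466797), 89.826904296875)
```

```bash
python3 -m inch '[{"delta_pos":[0,0.15,0],"rotation":[0,0,0]},{"delta_pos":[0,0.1,0],"rotation":[0,0,0]},{"delta_pos":[0,0,0],"rotation":[0,0,0]}]'
python3 meas.py; python3 line.py
```

```text
time_s: 30.35
eef_pos: [0.5697, -0.1165, 0.084]
eef_rot: [-0.489, 0.496, 0.555, 0.453]
wrist_force: [2.3, -23.5, -1.6]
opening: 0.689
blue rect mm centre,size,angle ((35.898956298828125, -1.7794036865234375), (81.46806335449219, 84.21066284179688), 0.35078632831573486)
open edge dir deg 0.09 through mm [-93.2 -85.8]
far plate edge dir deg 0.68 through mm [  -7.9 -118. ]
rail upper part dir deg 7.16 through mm [ 96.  -81.8]
rail lower dir deg 2.41 through mm [94.7 66. ]
carton far side dir deg -0.82 through mm [-28.2 -45.5]
carton near side dir deg 2.29 through mm [24. 43.]
blue upper dir deg 0.24 through mm [79.2 -1.2]
blue lower dir deg 0.77 through mm [-5.9  3.7]
end dir deg 1.13 through mm [-130.4  -13. ]
```

```bash
python3 -m inch '[{"delta_pos":[-0.02,0,-0.3],"rotation":[0,0,0]},{"delta_pos":[-0.03,0,-0.3],"rotation":[0,0,0]},{"delta_pos":[-0.05,0,-0.6],"rotation":[0,0,0]},{"delta_pos":[-0.1,0,-1],"rotation":[0,0,0]},{"delta_pos":[-0.1,0,-1],"rotation":[0,0,0]},{"delta_pos":[-0.1,0,-1],"rotation":[0,0,0]},{"delta_pos":[-0.2,0,-2],"rotation":[0,0,0]},{"delta_pos":[0,0,0],"rotation":[0,0,0]}]'
python3 meas.py; python3 line.py
python3 - <<'E'
from m import *
t=camera("top");s=camera("scene");w=camera("wrist")
cv2.imwrite("pics/t27z.png",cv2.resize(t["color"][160:260,230:390,::-1],None,fx=5,fy=5,interpolation=cv2.INTER_CUBIC))
cv2.imwrite("pics/s27.png",s["color"][:,:,::-1])
cv2.imwrite("pics/w27.png",w["color"][:,:,::-1])
E
```

```text
time_s: 31.35
eef_pos: [0.5751, -0.1774, 0.0838]
eef_rot: [-0.492, 0.495, 0.554, 0.453]
wrist_force: [0.5, -1.1, 0.7]
opening: 0.694
blue rect mm centre,size,angle ((35.74992370605469, -1.7134590148925781), (81.22376251220703, 84.20729064941406), 0.22796623408794403)
open edge dir deg 0.09 through mm [-93.2 -85.8]
far plate edge dir deg 0.8 through mm [  -8.2 -118. ]
rail upper part dir deg 6.85 through mm [ 96.1 -81.8]
rail lower dir deg 2.09 through mm [94.6 66.2]
carton far side dir deg -0.94 through mm [-26.1 -45.2]
carton near side dir deg 2.29 through mm [24. 43.]
blue upper dir deg 0.55 through mm [78.8  0.6]
blue lower dir deg -0.04 through mm [-6.2  7.3]
end dir deg 0.97 through mm [-130.4   -8.5]
```

View pics/t27z.png

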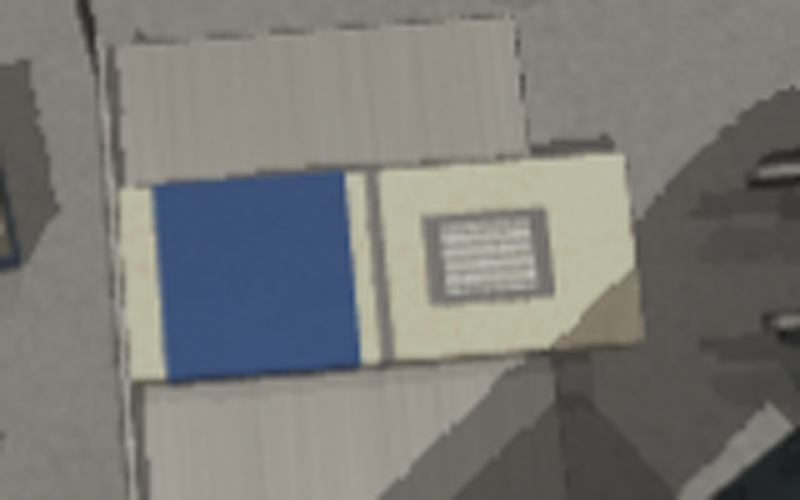

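View pics/s27.png

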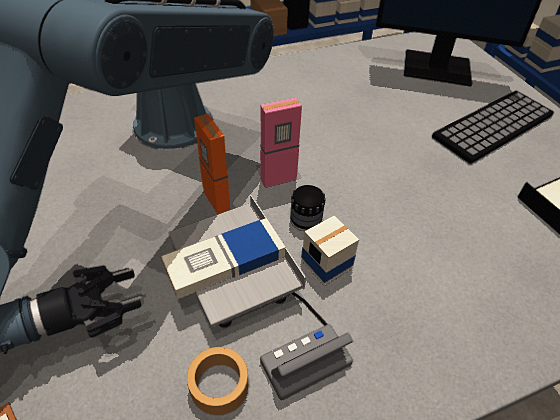

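View pics/w27.png

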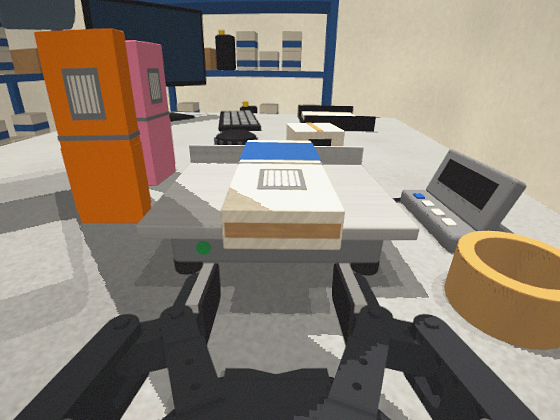

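```bash
python3 -c "
from bench import hand_in,get_obs
print(get_obs()['wrist_force'].round(1));print(hand_in())"
```

```text
[ 0.3 -0.2  0.3]
the job is handed in; nothing more can be done
None
```

The carton now lies on its broad front face with its base square against the rail. I handed the job in at about 31.5 s, within the 58 s limit.

**What I did:**
- I held the open fingers either side of the carton's top, without pinching, and tipped it about its toe. It came to rest on the front finger, a gap of about 12 mm.
- I lowered it on that finger until the wrist force dropped to zero.
- I pushed it home against its top end with two fingertips.

**What went wrong on the way:** the first push, at about 30 N, jammed with the carton still about 4.5° skewed. I nudged its free end sideways with the shut fingers, which turned it about 1.5° too far. I pushed again, got only part of that back, then moved the fingertips slightly sideways while pressing, which squared it.

**Last checks, with the fingers about 45 mm clear and no wrist force:**
- **Square to the rail:** the carton's blue band measured within about 0.3° of square. Single-edge fits were noisier, with carton edges from −0.9° to 2.3°. The fits of the short visible rail pieces, 2 to 7° off, were too poor to use.
- **Overhang:** about 35 mm over the open edge, as expected.
- **Other items:** the filter box, oil filter, tape roll, console and the two look-alike cartons appear in the same places in the camera picture as at the start.

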